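# Put the stacked lids back on the washed dressing jars

## Task

The four washed dressing jars on the cart stand open and their steel lids are piled in one stack, smallest on top. Take the stack apart lid by lid and put each lid on the jar it fits, from the smallest lid on the smallest jar up to the widest lid on the widest jar, so that every lid sits level and fully down on its jar's shoulder. Set the lids down without dropping them, leave the jars standing where they are, and do not disturb the two bottles at the back.

Things in the scene. Friction and masses are not known exactly. Their poses are not given: they have to be found in the camera images.
- lid_small_center (a point): Plain grey steel slip-over lid, 50 mm wide, top of the stack at the start. Point: on its axis half-way up, 25 mm above the skirt's lower edge; its flat top is 3 mm above the point and the knob (18 mm wide, to be gripped) reaches from 3 to 25 mm above it. Hollow below, 45 mm inside and 25 mm deep, over the next lid's knob, and loose on that lid's flat top. z up along the knob. 45 g.
- lid_medium_center (a point): Plain grey steel slip-over lid, 66 mm wide, second from the top at the start. Point: on its axis half-way up, 25 mm above the skirt's lower edge; its flat top is 3 mm above the point and the knob (18 mm wide, to be gripped) reaches from 3 to 25 mm above it. Hollow below, 61 mm inside and 25 mm deep, over the next lid's knob, and loose on that lid's flat top. z up along the knob. 65 g.
- lid_large_center (a point): Plain grey steel slip-over lid, 82 mm wide, third from the top at the start. Point: on its axis half-way up, 25 mm above the skirt's lower edge; its flat top is 3 mm above the point and the knob (18 mm wide, to be gripped) reaches from 3 to 25 mm above it. Hollow below, 77 mm inside and 25 mm deep, over the next lid's knob, and loose on that lid's flat top. z up along the knob. 90 g.
- lid_widest_center (a point): Plain grey steel slip-over lid, 98 mm wide, bottom of the stack, standing on the cart at the start. Point: on its axis half-way up, 25 mm above the skirt's lower edge; its flat top is 3 mm above the point and the knob (18 mm wide, to be gripped) reaches from 3 to 25 mm above it. Hollow below, 93 mm inside and 25 mm deep. z up along the knob. 120 g.
- jar_small_mouth (a point): Open off-white glazed jar, 57 mm wide, 80 mm high, loose. Point: on its axis at the rim, 80 mm above the cart; z up. Neck 20 mm high, tapering from 39 mm wide at the flat shoulder to 29 mm at the rim. The 50 mm lid slips over it (play all round 8 mm at the rim, 3 mm at the shoulder) and stands on the shoulder; its centre is then 5 mm above this point.
- jar_medium_mouth (a point): Open off-white glazed jar, 73 mm wide, 87 mm high, loose. Point: on its axis at the rim, 87 mm above the cart; z up. Neck 20 mm high, tapering from 55 mm wide at the flat shoulder to 45 mm at the rim. The 66 mm lid slips over it (play all round 8 mm at the rim, 3 mm at the shoulder) and stands on the shoulder; its centre is then 5 mm above this point.
- jar_large_mouth (a point): Open off-white glazed jar, 89 mm wide, 94 mm high, loose. Point: on its axis at the rim, 94 mm above the cart; z up. Neck 20 mm high, tapering from 71 mm wide at the flat shoulder to 61 mm at the rim. The 82 mm lid slips over it (play all round 8 mm at the rim, 3 mm at the shoulder) and stands on the shoulder; its centre is then 5 mm above this point.
- jar_widest_mouth (a point): Open off-white glazed jar, 105 mm wide, 101 mm high, loose. Point: on its axis at the rim, 101 mm above the cart; z up. Neck 20 mm high, tapering from 87 mm wide at the flat shoulder to 77 mm at the rim. The 98 mm lid slips over it (play all round 8 mm at the rim, 3 mm at the shoulder) and stands on the shoulder; its centre is then 5 mm above this point.
- soap_center (a point): White round bottle with a white cap, 55 mm in diameter, 136 mm high, standing at the back of the cart; a bystander. The point is on its axis half-way up.
- alcohol_center (a point): White round bottle with a coloured cap, 49 mm in diameter, 134 mm high, standing at the back of the cart beside the other bottle; a bystander. The point is on its axis half-way up.
Not all that is in view belongs to the job. What is shaped like the part that bears lid_small_center but blue is not meant.

How it is judged:
By the outcome, as a careful person would: the job done as asked, in the order asked, and still so for the second after the job is handed in, with the robot touching nothing.
It also fails if it takes over 104 s, if anything falls off the work surface, if the arm or the gripper's body presses on something with over 40 N, if the wrist force passes 120 N, or if a joint passes its speed limit or range.

## Robot

A 6-joint arm with a two-finger parallel gripper is mounted at the origin on a cart in front of the work surface, level with it; the furniture and walls round the work are solid. World frame = base frame: x ahead of the robot, y to its left, z up, the work surface at z = 0. Lengths are in mm, angles in rad, forces in N, time in s.
With the tool pointing down it reaches from about 350 to 1000 mm from the base axis. Payload 7.1 kg.
Tool frame: the origin (TCP) lies at the very end of the fingers, on their centre line; the grasp point (between the pads) lies 19 mm behind it; z points along the fingers, y is the direction in which the jaws open and shut (so a half turn about z gives the same grasp; the last joint's range is limited). The gripper opens to 85 mm and grips with 20 to 120 N. Pads are 22 mm wide; open, the fingers measure 114 mm over their backs; the gripper's body (76 mm by 85 mm) begins 54 mm behind the grasp point. The pads swing forward as they close: fully open they stand 13 mm farther back than shut.
Start: joints at [-1.332, 0.423, 1.63, -0, 1.089, -0.019], TCP at [159.365, -604.324, 200.619] pointing down, gripper open.
Joint ranges: [-3, 3], [-0.9, 2.11], [0.09, 2.58], [-1.31, 4.45], [0.11, 2.69], [-2.54, 2.54]. Speed limits (rad/s): [2.39, 2.39, 3.01, 3.14, 3.14, 3.14].

## Interface

Orientations are given as a rotation vector (axis times angle).
In Python, from plant import telemetry, optics, order gives the robot as it stands.
- The arm moves only by the tool servo_tool, never from a script. Its argument "plan" is a list that holds one entry, the list of rows, each a list of 5 numbers: the shift along the tool's x, y, z in m, then the turn about the tool's z in degrees, then the gripper command: -1 is shut, 1 is fully open, values between are in proportion. A call has 1 to 12 rows; each row shifts and turns the pose as measured when the row begins, along the tool's axes as they then stand; what a row does not reach is not made up. A row lasts 1/10 s, in which the tool goes at most 50 mm and 8.59 degrees, less where a joint would pass 70% of its speed; a pose out of reach is approached as far as the arm can. A call is refused whole if a number of a shift passes 0.05 or a number of a turn 8.59, either way. A call with a gripper value outside its range is refused whole. The fingers move at their own pace and stop on an object; "grip_force" is the grip in N (left out, the last holds). Time passes only in rows, so rows that do not move let the fingers close. It gives the time, the measured TCP pose, the force and the opening at its end, in the units of the state.
- telemetry.state(): the state, without advancing time (a new reading comes with each control period).
- optics.capture(name): name is "scene" or "top" or "wrist"; returns the picture (480x640x3 uint8, red, green, blue); there is no depth.
- optics.get_calibration(name): a dict with "fx", "fy", "cx", "cy" (pixels), "origin" and "orientation" of the camera in the world. Camera axes: x right, y up, looking along -z (the intrinsics and any distortion apply to the point x, -y, -z); pixel columns grow to the right and rows downward; lengths in mm; the calibration is good to about 2 mm. A picture is of the moment at which its call begins: read the wrist's pose just before it. get_calibration takes no time and is no camera call; for the wrist camera it gives the pose at the moment of the call.
- order.finish_job(): hands the job in, once; it reports no verdict.
The state is a dict: "clock": time; "joint_positions": joint angles; "joint_velocities": joint speeds; "joint_torque": joint torques, N m; "ee_pos": TCP position; "ee_rot": TCP orientation; "contact_force": force on the tool from outside, world axes, zero at the start; "torque": the same for the moment, N m; "width": finger opening in mm.
Only numpy, scipy, OpenCV 4.12 (cv2) and the standard library are available. Lean on these libraries where they do the work, as an engineer would, in place of code of your own. Each camera call takes 0.05 s, during which the arm holds its last target.

## Working session

There is one attempt and no reset: what is moved stays moved. The work goes in short steps, Python scripts to look and compute and a tool call to move; the robot and the scene stay as the last step left them, time stands still between calls to the robot, and variables do not carry over. Pictures are saved under pics/ and viewed, and the job is handed in when it is done.

Besides the shell and the picture viewer there is one more tool, called after ">>>" as name(argument=value, ...) on one line, values as JSON. servo_tool: Moves the arm, as the interface text tells. Its arguments: {"type":"object","properties":{"plan":{"type":"array"},"grip_force":{"type":"number"}},"required":["plan"]}

```bash
ls; mkdir -p pics; python3 - <<'E'
from plant import telemetry, optics
import cv2
print(telemetry.state())
for n in ["scene","top","wrist"]:
    c=optics.get_calibration(n); print(n,c)
    cv2.imwrite(f"pics/{n}0.png",optics.capture(n)[:,:,::-1])
E
```

```text
pics
{'clock': 0.0, 'joint_positions': array([-1.33202660e+00,  4.23854651e-01,  1.63070623e+00,  2.94370244e-05,
        1.08859872e+00, -1.90053950e-02]), 'joint_velocities': array([ 1.01369715e-05, -5.04822374e-04,  9.21493052e-04,  2.07753731e-04,
        1.75398054e-03,  2.75027950e-04]), 'joint_torque': array([-4.46036996e-03, -5.57395184e+01, -2.81742096e+01, -3.90803643e-04,
        7.35305337e-03,  1.27354260e-07]), 'ee_pos': array([ 159.21808228, -603.75422398,  199.8307298 ]), 'ee_rot': array([-3.11399002e+00, -4.03570237e-01,  2.29097618e-04]), 'contact_force': array([0.38911464, 0.18196864, 0.49702467]), 'torque': array([0.01361843, 0.01242354, 0.01356351]), 'width': 85.47876172983231}
scene {'fx': 607.5171262721618, 'fy': 607.5171262721618, 'cx': 323.43815509967163, 'cy': 236.60829819600448, 'origin': array([-73.3334836 , 632.61034086, 955.85894689]), 'orientation': array([ 0.36636208, -0.91141673, -2.18372904])}
top {'fx': 595.5371723548757, 'fy': 595.5371723548757, 'cx': 317.3947226291376, 'cy': 249.68643557183105, 'origin': array([ 433.48253665,   -8.64967313, 1279.42062021]), 'orientation': array([ 0.06375995, -0.06418266, -1.56592218])}
wrist {'fx': 399.48560247707707, 'fy': 399.48560247707707, 'cx': 323.5779326908852, 'cy': 239.6284549008431, 'origin': array([ 221.93579944, -587.29583585,  373.24893127]), 'orientation': array([-0.22107962,  0.17453159, -1.30555872])}
```

View pics/scene0.png

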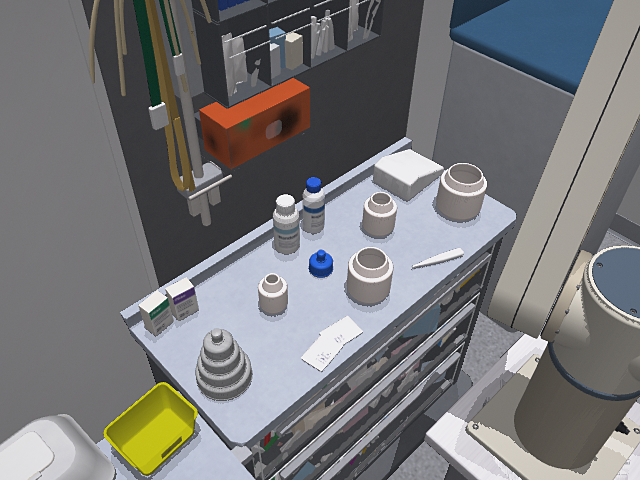

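View pics/top0.png

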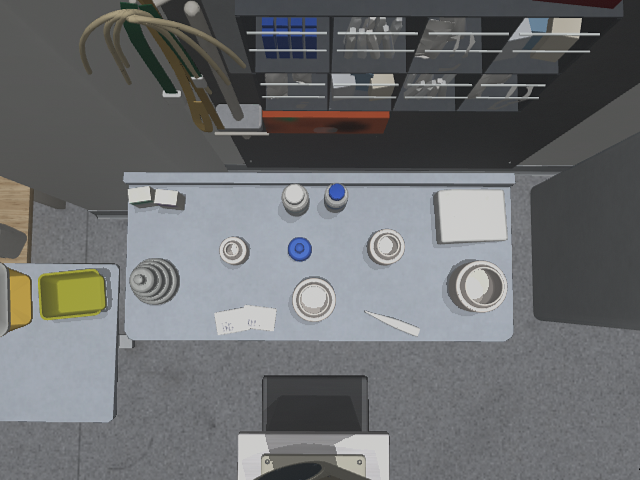

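View pics/wrist0.png

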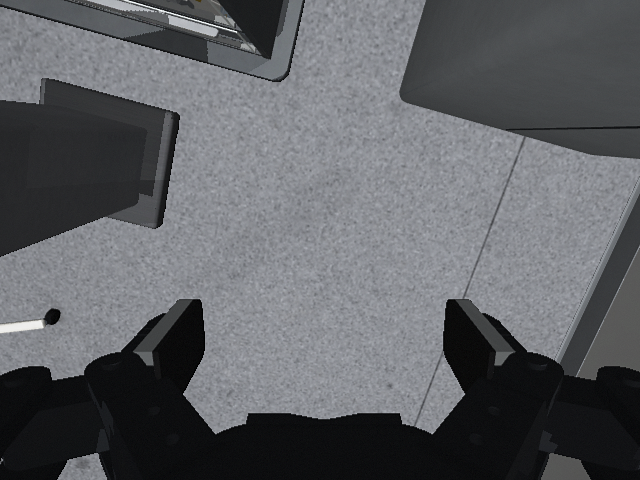

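```bash
cat > h.py <<'E'
import numpy as np, cv2
from scipy.spatial.transform import Rotation as R
from plant import telemetry, optics
def ray(c,px):
    d=np.array([(px[0]-c['cx'])/c['fx'],-(px[1]-c['cy'])/c['fy'],-1.0])
    M=R.from_rotvec(c['orientation']).as_matrix()
    d=M@d; return np.array(c['origin']),d/np.linalg.norm(d)
def proj(c,p):
    M=R.from_rotvec(c['orientation']).as_matrix()
    q=M.T@(np.asarray(p,float)-c['origin'])
    return np.array([c['cx']+c['fx']*q[0]/-q[2], c['cy']+c['fy']*q[1]/q[2]])
def atz(c,px,z):
    o,d=ray(c,px); return o+d*(z-o[2])/d[2]
def tri(obs):
    A=np.zeros((3,3));b=np.zeros(3);L=[]
    for c,px in obs:
        o,d=ray(c,px);P=np.eye(3)-np.outer(d,d);A+=P;b+=P@o;L.append((o,d))
    X=np.linalg.solve(A,b)
    return X,[np.linalg.norm((np.eye(3)-np.outer(d,d))@(X-o)) for o,d in L]
def crop(img,x,y,w,h,s):
    return cv2.resize(img[y:y+h,x:x+w],None,fx=s,fy=s,interpolation=cv2.INTER_CUBIC)
E
python3 - <<'E'
import cv2,numpy as np
from h import crop
t=cv2.imread('pics/top0.png');s=cv2.imread('pics/scene0.png')
def tile(img,cs,n):
    o=[]
    for x,y in cs:
        k=crop(img,x,y,66,66,4)
        for i in range(0,66,10):
            cv2.putText(k,str(x+i),(i*4,8),0,.3,(0,0,255),1);cv2.putText(k,str(y+i),(0,i*4+4),0,.3,(0,0,255),1)
            cv2.line(k,(i*4+2,10),(i*4+2,14),(0,0,255),1);cv2.line(k,(20,i*4+2),(24,i*4+2),(0,0,255),1)
        o.append(k)
    while len(o)<6:o.append(np.zeros_like(o[0]))
    cv2.imwrite(n,np.vstack([np.hstack(o[:3]),np.hstack(o[3:])]))
tile(t,[(122,250),(200,218),(353,214),(281,267),(447,254)],'pics/tc.png')
tile(s,[(190,325),(240,262),(347,181),(337,240),(429,158)],'pics/sc.png')
E
```

```text
(no output)
```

View pics/tc.png

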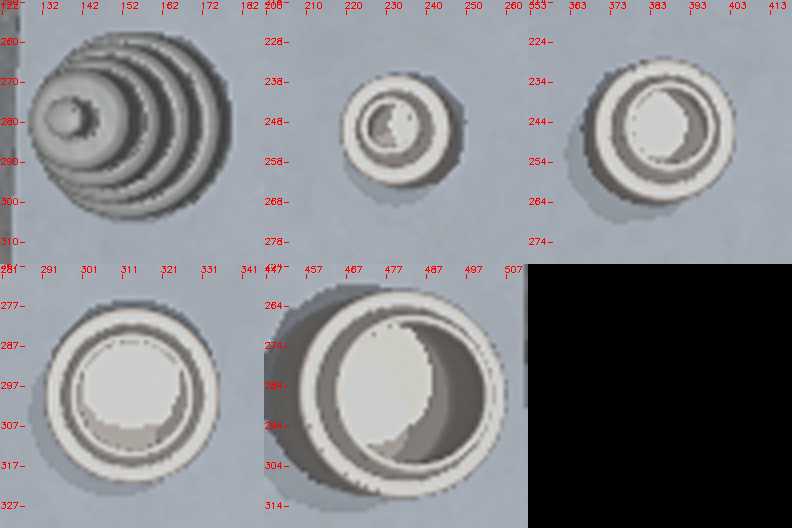

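View pics/sc.png

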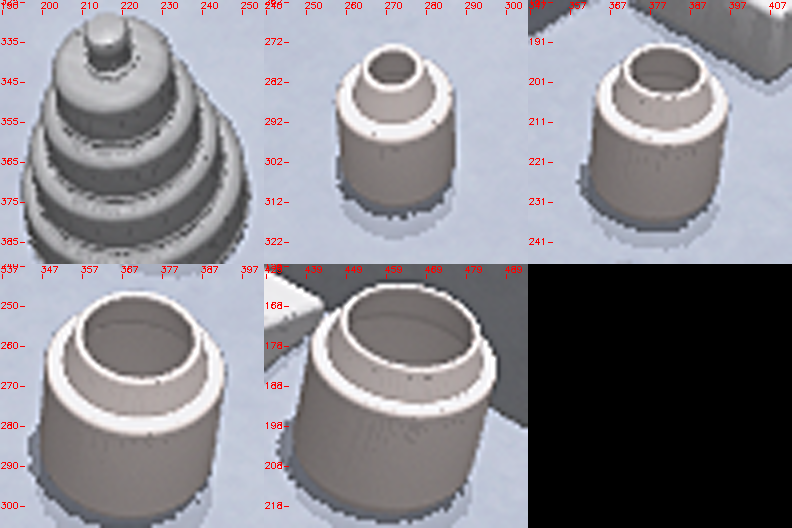

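```bash
python3 - <<'E'
from h import *
ct=optics.get_calibration('top');cs=optics.get_calibration('scene')
np.set_printoptions(precision=1,suppress=True)
P={'knob':((138.5,279.5),(216.7,330.5)),'s':((231.2,249),(272.5,279)),'m':((388.3,245.3),(381.2,198.5)),'l':((314,298.3),(371.5,258.2)),'w':((483.7,285.5),(466,173.2))}
Z=dict(knob=150,s=80,m=87,l=94,w=101)
dia=dict(knob=18,s=29,m=45,l=61,w=77)
t=cv2.imread('pics/top0.png');s=cv2.imread('pics/scene0.png')
ims=[]
for k,(a,b) in P.items():
    a=np.array(a)-.4;b=np.array(b)-.4
    X,e=tri([(ct,a),(cs,b)]);print(k,X,np.array(e),'atz',atz(ct,a,X[2]),atz(cs,b,X[2]))
    row=[]
    for im,c in((t,ct),(s,cs)):
        ctr=proj(c,X);x0,y0=(ctr-33).astype(int);q=crop(im,x0,y0,66,66,4)
        th=np.linspace(0,6.3,60)
        pts=np.array([(proj(c,X+dia[k]/2*np.array([np.cos(u),np.sin(u),0]))-[x0,y0]+.5)*4-.5 for u in th])
        cv2.polylines(q,[np.round(pts).astype(int)],True,(0,0,255),1);row.append(q)
    ims.append(np.vstack(row))
cv2.imwrite('pics/ov.png',cv2.resize(np.hstack(ims),None,fx=.6,fy=.6,interpolation=cv2.INTER_AREA))
E
```

```text
knob [469.4 335.6 135.6] [0.6 0.6] atz [468.9 335.1 135.6] [469.9 335.9 135.6]
s [532.6 166.   78.3] [0.6 0.6] atz [533.1 166.5  78.3] [532.1 165.7  78.3]
m [ 541.1 -150.5   86.8] [0. 0.] atz [ 541.1 -150.5   86.8] [ 541.1 -150.5   86.8]
l [433.5  -2.2  91.1] [1. 1.] atz [434.3  -1.6  91.1] [432.7  -2.8  91.1]
w [ 459.6 -337.3  102.6] [1.5 1.5] atz [ 460.8 -336.4  102.6] [ 458.6 -338.4  102.6]
```

View pics/ov.png

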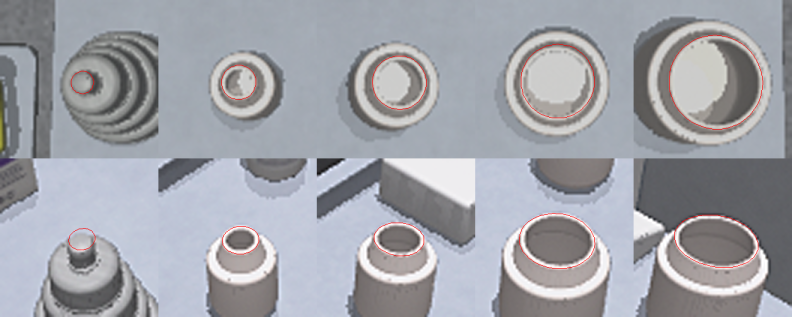

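>>> servo_tool(plan=[[[0, 0, -0.03, 7.4, 1], [0, 0, -0.03, 7.4, 1], [0.015, -0.04, 0, 0, 1], [0.015, -0.04, 0, 0, 1], [0.015, -0.04, 0, 0, 1], [0.015, -0.04, 0, 0, 1], [0.015, -0.04, 0, 0, 1]]], grip_force=40)

```text
clock: 0.85
ee_pos: [236.6, -401.8, 260.1]
ee_rot: [-3.138, 0.028, 0.001]
contact_force: [-0.1, -0.5, 1.2]
width: 85.4
```

>>> servo_tool(plan=[[[0.04, -0.03, 0, -1, 0], [0.045, -0.03, 0, 0, 0], [0.045, -0.03, 0, 0, 0], [0.045, -0.03, 0, 0, 0], [0.035, -0.04, 0, 0, 0], [0.005, -0.045, 0, 0, 0], [0.003, -0.045, 0, 0, 0], [0.003, -0.045, 0, 0, 0], [0.003, -0.045, 0, 0, 0], [0.003, -0.045, 0, 0, 0], [0.003, -0.045, 0, 0, 0], [0.003, -0.045, 0, 0, 0]]])

```text
clock: 2.05
ee_pos: [460.8, 78.9, 261.1]
ee_rot: [-3.139, 0.006, -0.003]
contact_force: [1.1, 0.3, -0.2]
width: 42.7
```

>>> servo_tool(plan=[[[0.001, -0.043, 0, 0, -0.3], [0.001, -0.043, 0, 0, -0.3], [0.001, -0.043, 0.015, 0, -0.3], [0.001, -0.043, 0.015, 0, -0.3], [0.001, -0.043, 0.015, 0, -0.3], [0.002, -0.04, 0.015, 0, -0.3], [0, 0, 0, 0, -0.3]]])

```text
clock: 2.75
ee_pos: [467.1, 350.3, 199.8]
ee_rot: [-3.138, -0.003, -0.008]
contact_force: [0.1, -0.1, -0.2]
width: 29.6
```

```bash
cat > snap.py <<'E'
import sys
from h import *
n=sys.argv[1]
s=telemetry.state();c=optics.get_calibration('wrist')
np.set_printoptions(precision=1,suppress=True)
print(s['ee_pos'],s['ee_rot'].round(4),'F',s['contact_force'],s['width'],s['clock'])
im=optics.capture('wrist');cv2.imwrite(f'pics/w{n}.png',im[:,:,::-1])
import pickle;pickle.dump((c,s),open(f'pics/w{n}.pkl','wb'))
if len(sys.argv)>2:
  for m in ('top','scene'):
    cv2.imwrite(f'pics/{m}{n}.png',optics.capture(m)[:,:,::-1])
E
python3 snap.py 1
```

```text
[467.1 350.3 199.8] [-3.1 -0.  -0. ] F [ 0.1 -0.1 -0.2] 29.577062290977995 2.75
```

View pics/w1.png

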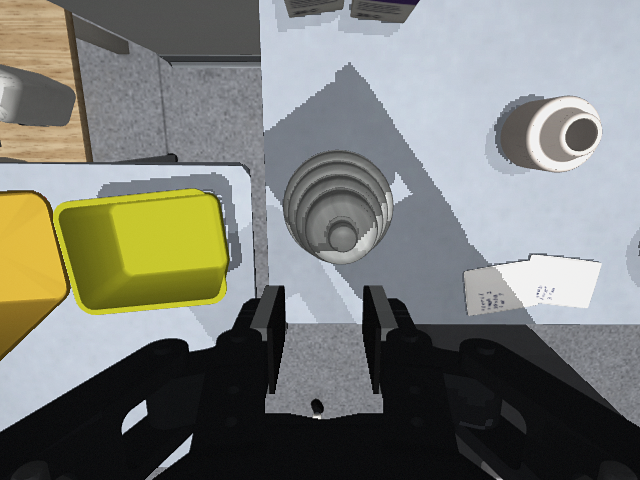

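```bash
python3 - <<'E'
from h import *;import pickle
np.set_printoptions(precision=1,suppress=True)
c,s=pickle.load(open('pics/w1.pkl','rb'))
print(proj(c,[469.4,335.6,134]),proj(c,s['ee_pos']),atz(c,(342,233),134),atz(c,(581,135),80))
cv2.imwrite('pics/w1c.png',crop(cv2.imread('pics/w1.png'),270,140,140,140,5))
E
```

```text
[348.5 237.6] [324.5 277.9] [472.3 339.7 134. ] [530.9 169.1  80. ]
```

View pics/w1c.png

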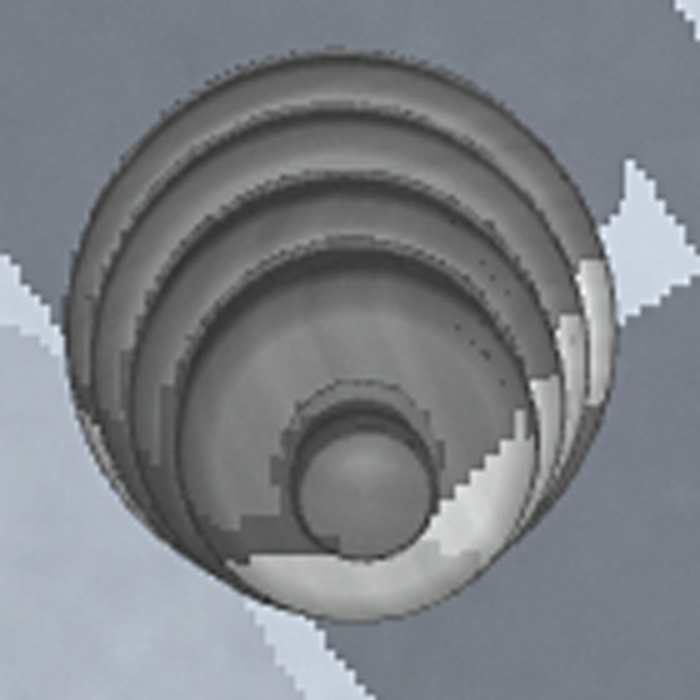

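>>> servo_tool(plan=[[[0.002, 0.012, 0.02, 0.2, -0.05], [0, 0, 0.03, 0, -0.05], [0, 0, 0.02, 0, -0.05], [0, 0, 0, 0, -0.05]]])

```text
clock: 3.2
ee_pos: [470.2, 333.7, 130.3]
ee_rot: [-3.139, 0.004, -0.011]
contact_force: [-0.4, 0.1, 0.1]
width: 40.4
```

```bash
python3 snap.py 2; python3 -c "
from h import *
cv2.imwrite('pics/w2c.png',crop(cv2.imread('pics/w2.png'),220,160,200,150,4))"
```

```text
[470.2 333.7 130.3] [-3.1  0.  -0. ] F [-0.4  0.1  0.1] 40.399628847246426 3.2
```

View pics/w2c.png

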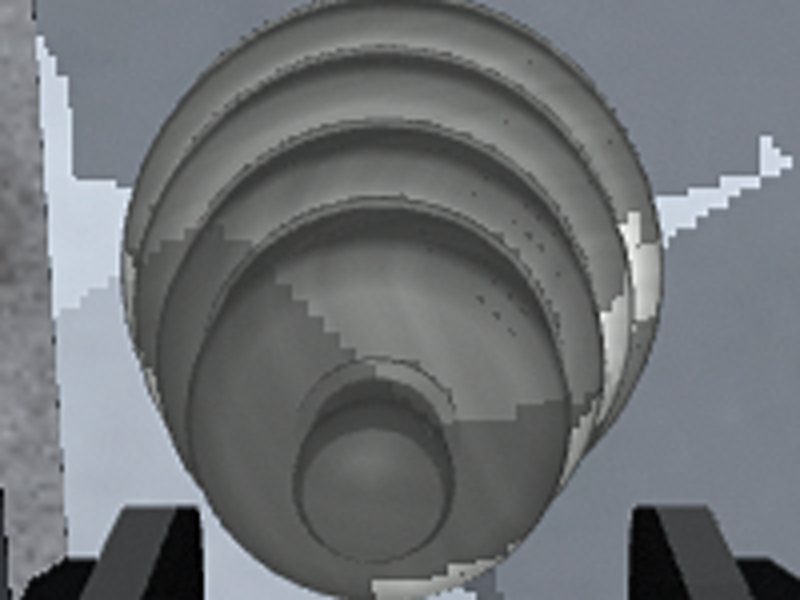

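```bash
python3 - <<'E'
from h import *;import pickle
np.set_printoptions(precision=1,suppress=True)
c,s=pickle.load(open('pics/w2.pkl','rb'))
print(atz(c,(220+375/4-.4,160+492/4-.4),134),proj(c,s['ee_pos']),proj(c,s['ee_pos']+[0,0,3]),R.from_rotvec(s['ee_rot']).as_matrix())
E
```

```text
[469.2 338.8 134. ] [324.5 277.8] [324.5 280.1] [[ 1. -0.  0.]
 [-0. -1.  0.]
 [ 0. -0. -1.]]
```

>>> servo_tool(plan=[[[-0.001, -0.0045, 0, 0, -0.05], [0, 0, 0.01, 0, -0.05], [0, 0, 0.005, 0, -0.2], [0, 0, 0, 0, -1], [0, 0, 0, 0, -1], [0, 0, 0, 0, -1], [0, 0, 0, 0, -1]]])

```text
clock: 3.95
ee_pos: [472.7, 339.8, 120.6]
ee_rot: [-3.134, 0.006, -0.023]
contact_force: [-0.0, 0.0, -0.2]
width: -0.1
```

```bash
python3 snap.py 3 a; python3 -c "
from h import *
a=crop(cv2.imread('pics/w3.png'),220,160,200,200,3)
b=crop(cv2.imread('pics/scene3.png'),180,280,100,130,4)
print(a.shape,b.shape);b=cv2.resize(b,(400,600));a=a[:, :400]if 0 else cv2.resize(a,(400,400));a=cv2.copyMakeBorder(a,0,200,0,0,0)
cv2.imwrite('pics/w3c.png',np.hstack([a,b]))"
```

```text
[472.7 339.8 120.6] [-3.1  0.  -0. ] F [-0.   0.  -0.2] -0.13198096712695168 3.95
(600, 600, 3) (520, 400, 3)
```

View pics/w3c.png

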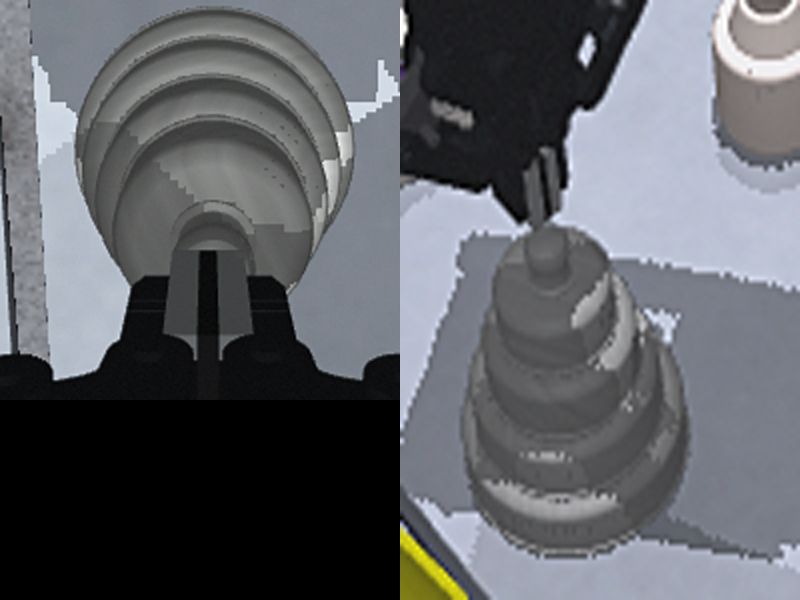

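View pics/w3.png

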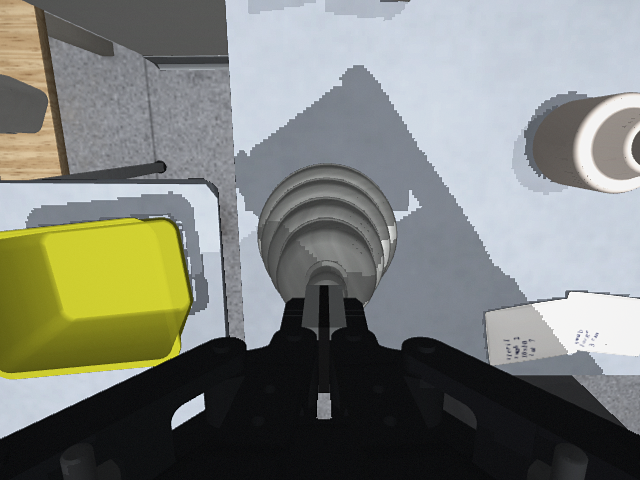

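```bash
python3 - <<'E'
from h import *;import pickle
np.set_printoptions(precision=2,suppress=True)
for n in '123':
    c,s=pickle.load(open(f'pics/w{n}.pkl','rb'))
    M=R.from_rotvec(s['ee_rot']).as_matrix()
    print(M.T@(c['origin']-s['ee_pos']),s['joint_positions'],s['ee_rot'])
cs=optics.get_calibration('scene')
p=s['ee_pos']
for z in (0,10,20): print('scene tip proj',z,proj(cs,p+[0,0,z]), 'wrist +11x',proj(c,p+[11,0,z]))
print(telemetry.state())
print('knobtop',proj(cs,[469.4,337,134]))
cv2.imwrite('pics/s3c.png',crop(cv2.imread('pics/scene3.png'),180,290,80,80,8))
E
```

```text
[  64.8    -0.07 -173.36] [0.62 0.36 1.73 0.   1.05 2.19] [-3.14 -0.   -0.01]
[  64.78   -0.09 -173.34] [ 0.6   0.44  1.79 -0.    0.9   2.17] [-3.14  0.   -0.01]
[  64.79   -0.07 -173.33] [ 0.6   0.46  1.79 -0.    0.87  2.18] [-3.13  0.01 -0.02]
scene tip proj 0 [214.39 335.78] wrist +11x [324.36 254.94]
scene tip proj 10 [213.72 332.21] wrist +11x [324.18 261.5 ]
scene tip proj 20 [213.04 328.58] wrist +11x [323.98 268.86]
{'clock': 4.1, 'joint_positions': array([ 0.6 ,  0.46,  1.79, -0.  ,  0.87,  2.18]), 'joint_velocities': array([-0.,  0.,  0., -0., -0., -0.]), 'joint_torque': array([  0.01, -53.18, -23.59,  -0.01,  -0.07,  -0.  ]), 'ee_pos': array([472.68, 339.76, 120.49]), 'ee_rot': array([-3.13,  0.01, -0.02]), 'contact_force': array([0.49, 0.75, 0.57]), 'torque': array([ 0.05,  0.03, -0.01]), 'width': -0.03906546192867808}
knobtop [216.08 331.22]
```

View pics/s3c.png

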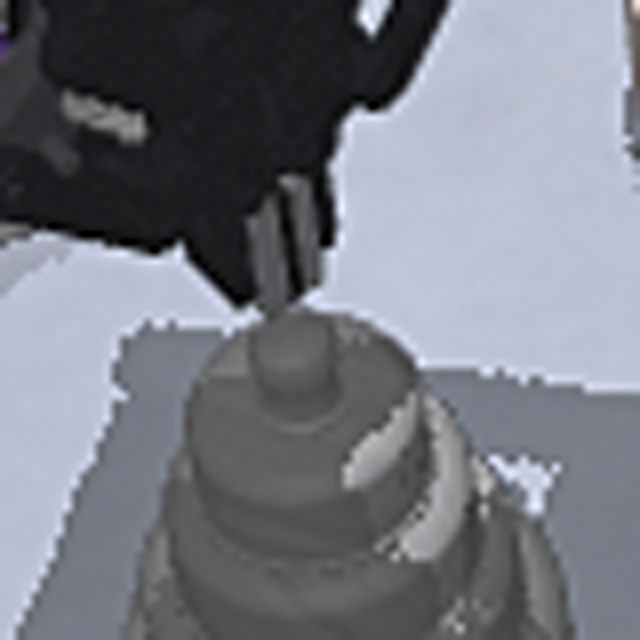

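```bash
python3 - <<'E'
from h import *;import pickle
np.set_printoptions(precision=1,suppress=True)
c,s=pickle.load(open(f'pics/w3.pkl','rb'))
cs=optics.get_calibration('scene');ct=optics.get_calibration('top')
for a,b in [((324,287),(214,327.5)),((324,287),(214.5,328.5))]:
    X,e=tri([(c,a),(cs,b)]);print(X,X-s['ee_pos'],e)
print(proj(ct,s['ee_pos']+[0,0,20]))
cv2.imwrite('pics/w3d.png',np.hstack([crop(cv2.imread('pics/w3.png'),275,240,100,150,4),crop(cv2.imread('pics/top3.png'),100,240,75,113,5.31)[:600,:400]]))
E
```

```text
[474.8 338.4 139.2] [ 2.  -1.4 18.6] [np.float64(1.5696929918858984), np.float64(1.569692991885919)]
[473.9 338.3 137.1] [ 1.2 -1.5 16.5] [np.float64(1.6438784264495325), np.float64(1.64387842644949)]
[134.9 277. ]
```

View pics/w3d.png

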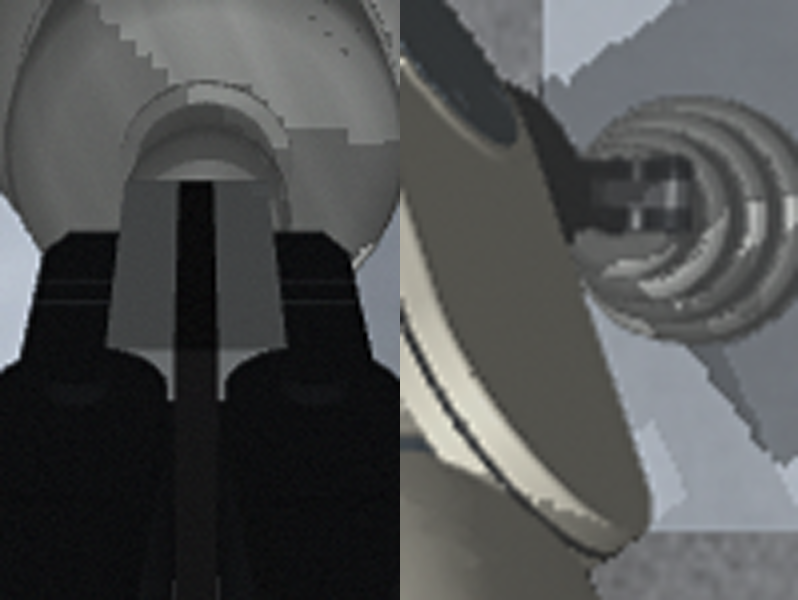

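>>> servo_tool(plan=[[[0, 0, -0.015, 0, -1], [-0.003, 0.0015, -0.003, 0, -0.05], [0, 0, 0, 0, -0.05], [0, 0, 0, 0, -0.05], [0, 0, 0, 0, -0.05]]])

```text
clock: 4.6
ee_pos: [469.4, 338.2, 141.0]
ee_rot: [-3.133, 0.006, -0.024]
contact_force: [0.8, 0.4, 0.3]
width: 40.6
```

```bash
python3 snap.py 4; python3 -c "
from h import *
cv2.imwrite('pics/w4c.png',crop(cv2.imread('pics/w4.png'),220,160,200,150,4))"
```

```text
[469.4 338.2 141. ] [-3.1  0.  -0. ] F [0.8 0.4 0.3] 40.62461166535751 4.6
```

View pics/w4c.png

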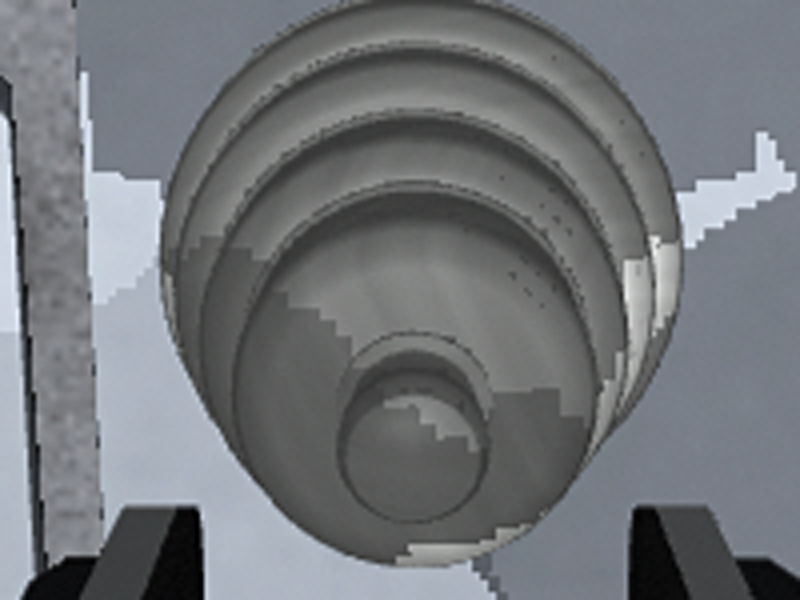

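>>> servo_tool(plan=[[[0, 0, 0.01, 0, -0.05], [0, 0, 0.01, 0, -0.05], [0, 0, 0.004, 0, -0.05], [0, 0, 0, 0, -0.05]]])

```text
clock: 5.05
ee_pos: [469.2, 338.0, 113.6]
ee_rot: [-3.134, 0.006, -0.022]
contact_force: [-0.1, -1.1, -0.5]
width: 40.7
```

```bash
python3 snap.py 5 a; python3 -c "
from h import *
cv2.imwrite('pics/w5c.png',np.hstack([crop(cv2.imread('pics/w5.png'),250,220,140,140,2.8),crop(cv2.imread('pics/scene5.png'),180,290,80,80,4.9)]))"
```

```text
[469.2 338.  113.6] [-3.1  0.  -0. ] F [-0.1 -1.1 -0.5] 40.70611699991377 5.05
```

View pics/w5c.png

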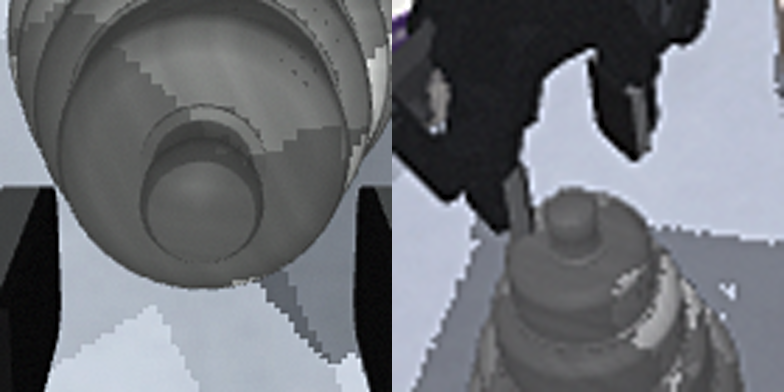

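```bash
python3 - <<'E'
from h import *;import pickle
np.set_printoptions(precision=1,suppress=True)
c,s=pickle.load(open(f'pics/w5.pkl','rb'))
cs=optics.get_calibration('scene')
def aty(c,px,y):
    o,d=ray(c,px); return o+d*(y-o[1])/d[1]
for px,ys in [((230.2,322.7),(318,313,308)),((207,337.5),(358,362)),((203.5,337),(362,368))]:
    for y in ys: print(px,aty(cs,px,y)-s['ee_pos'])
for x in (0,5,11):
    for z in (0,10,20,30): print(x,z,proj(c,s['ee_pos']+[x,20,z]),proj(c,s['ee_pos']+[x,-20,z]))
cv2.imwrite('pics/s5c.png',crop(cv2.imread('pics/scene5.png'),170,290,80,70,10))
E
```

```text
(230.2, 322.7) [-16.2 -20.   42.3]
(230.2, 322.7) [ -7.9 -25.   29.5]
(230.2, 322.7) [  0.5 -30.   16.8]
(207, 337.5) [-5.  20.  28.4]
(207, 337.5) [-12.8  24.   40.2]
(203.5, 337) [-1.3 24.  29.8]
(203.5, 337) [-13.3  30.   47.8]
0 0 [281.1 277.9] [367.9 277.8]
0 10 [278.6 285.6] [370.1 285.6]
0 20 [275.7 294.3] [372.7 294.2]
0 30 [272.5 304. ] [375.5 304. ]
5 0 [280.8 267.6] [368.1 267.5]
5 10 [278.2 274.8] [370.4 274.7]
5 20 [275.3 282.9] [373.  282.8]
5 30 [272. 292.] [375.9 291.9]
11 0 [280.4 255. ] [368.4 254.9]
11 10 [277.8 261.6] [370.8 261.5]
11 20 [274.8 269. ] [373.4 268.8]
11 30 [271.5 277.3] [376.3 277.1]
```

View pics/s5c.png

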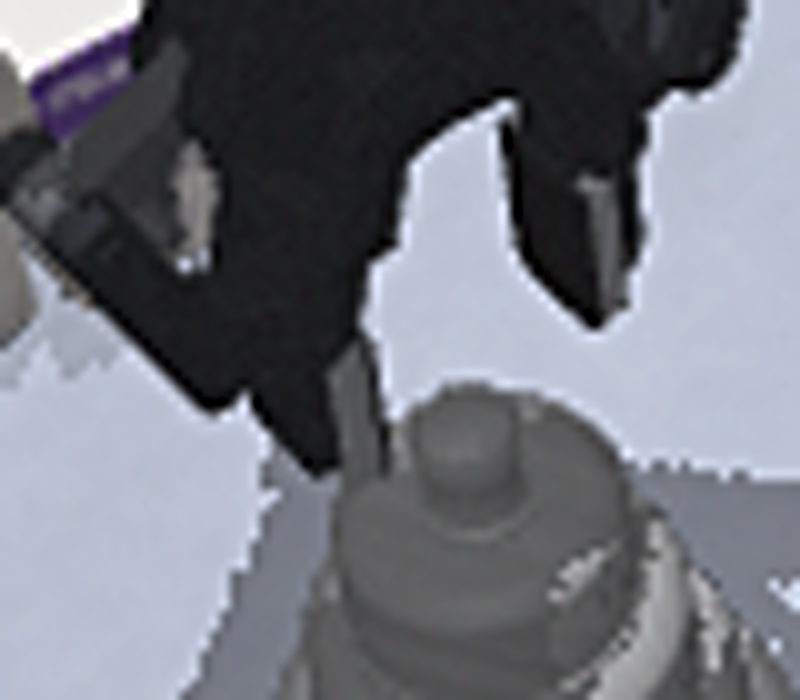

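View pics/w5.png

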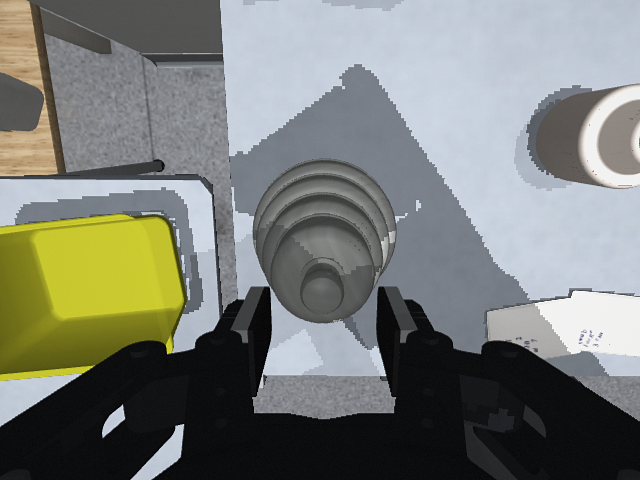

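>>> servo_tool(plan=[[[0, 0, 0.01, 0, -0.05], [0, 0, 0.007, 0, -0.05], [0, 0, 0.004, 0, -0.05], [0, 0, 0, 0, -0.05]]])

```text
clock: 5.6
ee_pos: [470.5, 338.9, 92.4]
ee_rot: [-3.132, 0.006, -0.026]
contact_force: [0.5, -0.7, 0.3]
width: 40.9
```

```bash
python3 snap.py 6 a; python3 -c "
from h import *
cv2.imwrite('pics/w6c.png',np.hstack([crop(cv2.imread('pics/w6.png'),250,220,140,140,2.8),crop(cv2.imread('pics/scene6.png'),180,290,80,80,4.9)]))"
```

```text
[470.5 338.9  92.4] [-3.1  0.  -0. ] F [ 0.5 -0.7  0.3] 40.887766020790224 5.6
```

View pics/w6c.png

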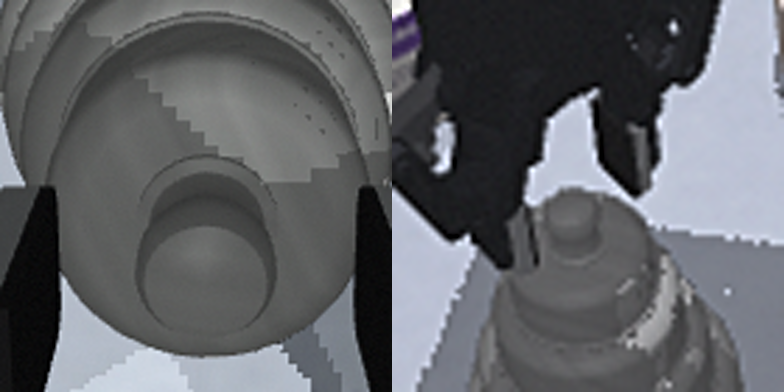

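>>> servo_tool(plan=[[[0, 0, 0.007, 0, -0.05], [0, 0, 0.004, 0, -0.05], [0, 0, 0, 0, -0.05], [0, 0, 0, 0, -0.3], [0, 0, 0, 0, -1], [0, 0, 0, 0, -1], [0, 0, 0, 0, -1], [0, 0, 0, 0, -1]]])

```text
clock: 6.55
ee_pos: [471.7, 339.6, 82.2]
ee_rot: [-3.131, 0.006, -0.029]
contact_force: [0.2, 0.9, -0.9]
width: 16.2
```

```bash
python3 snap.py 7 a; python3 -c "
from h import *
cv2.imwrite('pics/w7c.png',np.hstack([crop(cv2.imread('pics/w7.png'),250,220,140,140,2.8),crop(cv2.imread('pics/scene7.png'),180,290,80,80,4.9)]))"
```

```text
[471.7 339.6  82.2] [-3.1  0.  -0. ] F [ 0.2  0.9 -0.9] 16.212271914325633 6.55
```

View pics/w7c.png

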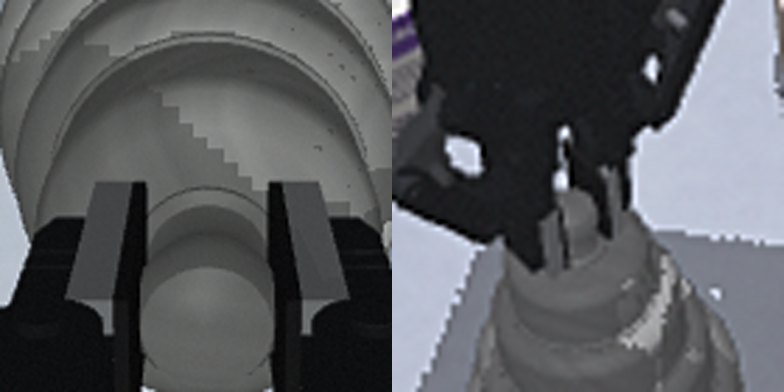

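>>> servo_tool(plan=[[[0, 0, -0.02, 0, -1], [0, 0, -0.04, 0, -1], [-0.005, 0.04, -0.01, 0, -1], [-0.005, 0.045, 0, 0, -1], [-0.005, 0.045, 0, 0, -1], [-0.003, 0.03, 0, 0, -1]]])

```text
clock: 7.3
ee_pos: [452.6, 178.2, 152.7]
ee_rot: [-3.13, -0.005, -0.034]
contact_force: [-0.4, 0.4, 0.2]
width: 16.6
```

```bash
cat >> snap.py <<'E'
M=R.from_rotvec(s['ee_rot']).as_matrix()
print('toolz',M[:,2].round(4),'yaw deg',np.degrees(np.arctan2(M[1,0],M[0,0])).round(2))
E
python3 snap.py 8
```

```text
[452.6 178.2 152.7] [-3.1 -0.  -0. ] F [-0.4  0.4  0.2] 16.558880046365815 7.3
toolz [ 0.  0. -1.] yaw deg 0.17
```

View pics/w8.png

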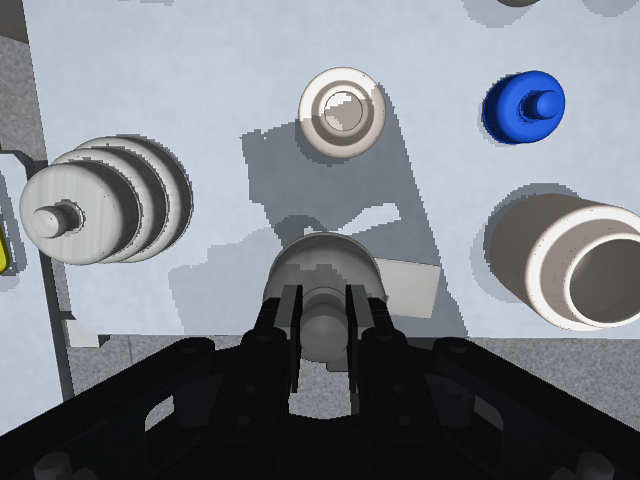

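```bash
python3 - <<'E'
from h import *;import pickle
np.set_printoptions(precision=4,suppress=True)
c,s=pickle.load(open('pics/w8.pkl','rb'))
M=R.from_rotvec(s['ee_rot']).as_matrix();print(M)
im=cv2.imread('pics/w8.png')
cv2.imwrite('pics/w8c.png',np.hstack([crop(im,290,55,110,110,3.6),crop(im,265,220,110,110,3.6)]))
E
```

```text
[[ 0.9998  0.0033  0.0219]
 [ 0.003  -0.9999  0.0119]
 [ 0.022  -0.0118 -0.9997]]
```

View pics/w8c.png

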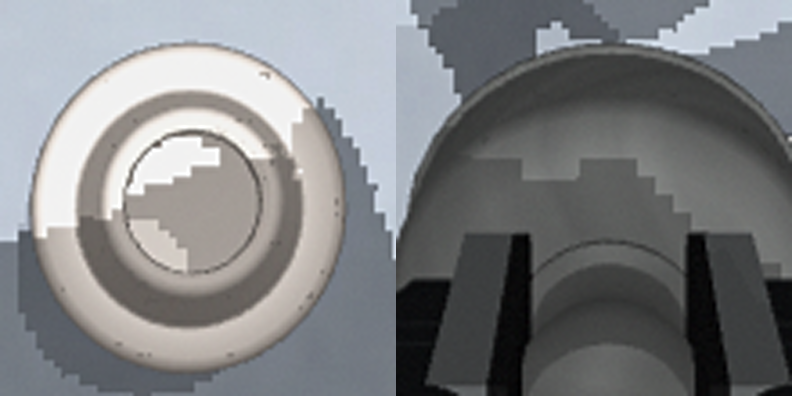

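```bash
python3 - <<'E'
from h import *;import pickle
np.set_printoptions(precision=1,suppress=True)
c,s=pickle.load(open('pics/w8.pkl','rb'))
M=R.from_rotvec(s['ee_rot']).as_matrix();e=s['ee_pos']
print('jar',atz(c,(343.2,110.7),80))
for dx in (-5,-2.5,0,2.5):
    ctr=e+M@np.array([dx,0,-29.8])
    th=np.linspace(0,2*np.pi,200)
    P=np.array([proj(c,ctr+M@np.array([25*np.cos(u),25*np.sin(u),0])) for u in th])
    print(dx,'toprow',P[:,1].min(),'cols',P[:,0].min(),P[:,0].max(), 'ctr w',ctr)
E
```

```text
jar [531.4 168.2  80. ]
-5 toprow 255.70747687290768 cols 260.74258349694554 388.2746310493702 ctr w [446.9 177.9 182.4]
-2.5 toprow 249.33005958139267 cols 260.4748329320345 388.5377935908934 ctr w [449.4 177.9 182.5]
0 toprow 242.89712960768077 cols 260.2048443912354 388.8031569948117 ctr w [451.9 177.9 182.5]
2.5 toprow 236.40795896222082 cols 259.9325896978253 389.070748986205 ctr w [454.4 177.9 182.6]
```

```bash
python3 - <<'E'
from h import *;import pickle
np.set_printoptions(precision=1,suppress=True)
c,s=pickle.load(open('pics/w8.pkl','rb'))
M=R.from_rotvec(s['ee_rot']).as_matrix();e=s['ee_pos']
im=cv2.imread('pics/w8.png');q=crop(im,255,215,140,100,5.6)
th=np.linspace(0,2*np.pi,200)
for h,col in((29.8,(0,0,255)),(1.8,(0,255,0)),(51.8,(255,255,0))):
  r=9 if h>50 else 25
  for dx in (-2.5,):
    ctr=e+M@np.array([dx,0,-h])
    P=np.array([proj(c,ctr+M@np.array([r*np.cos(u),r*np.sin(u),0])) for u in th])
    cv2.polylines(q,[np.round((P-[255,215]+.5)*5.6).astype(int)],True,col,1)
cv2.imwrite('pics/w8d.png',q)
E
```

```text
(no output)
```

View pics/w8d.png

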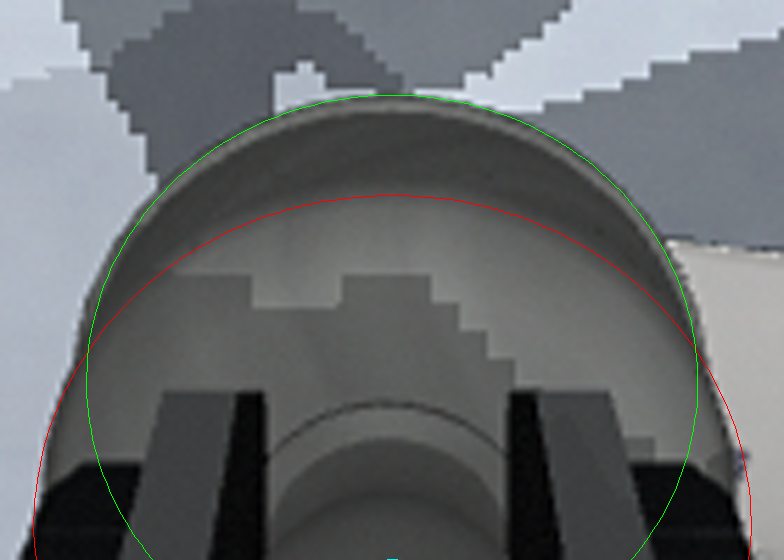

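>>> servo_tool(plan=[[[0.04, 0.005, 0, 0, -1], [0.04, 0.005, 0, 0, -1], [0, 0, 0.03, 0, -1], [0, 0, 0.02, 0, -1], [0, 0, 0, 0, -1]]])

```text
clock: 7.85
ee_pos: [536.1, 162.5, 104.0]
ee_rot: [-3.131, 0.003, -0.037]
contact_force: [-0.2, -0.2, -0.5]
width: 16.7
```

```bash
sed -i "s/print('toolz'.*/print('toolz',(M[:,2]*1000).round(1),'yaw deg',np.degrees(np.arctan2(M[1,0],M[0,0])).round(2))/" snap.py; python3 snap.py 9 a
```

```text
[536.1 162.5 104. ] [-3.1  0.  -0. ] F [-0.2 -0.2 -0.5] 16.67103122278955 7.85
toolz [  23.6   10.8 -999.7] yaw deg -0.13
```

View pics/scene9.png

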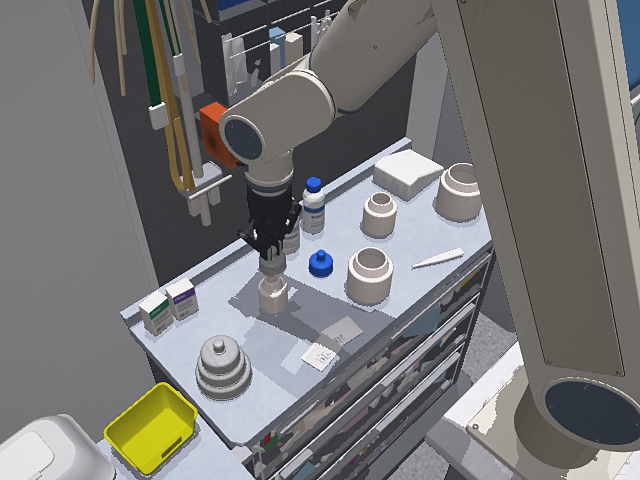

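>>> servo_tool(plan=[[[-0.0025, -0.006, 0.003, 0, -1], [0, 0, 0.012, 0, -1], [0, 0, 0.003, 0, -1], [0, 0, 0, 0, -1]]])

```text
clock: 8.4
ee_pos: [535.8, 171.2, 90.3]
ee_rot: [-3.128, 0.0, -0.049]
contact_force: [-0.2, 0.9, -0.6]
width: 16.0
```

```bash
python3 snap.py 10 a;python3 -c "
from h import *
cv2.imwrite('pics/w10c.png',np.hstack([crop(cv2.imread('pics/w10.png'),220,180,200,160,2.4),crop(cv2.imread('pics/scene10.png'),240,240,64,80,4.8)]))"
```

```text
[535.8 171.2  90.3] [-3.1  0.  -0. ] F [-0.2  0.9 -0.6] 16.03869172288985 8.4
toolz [  31.5   13.2 -999.4] yaw deg -0.02
```

View pics/w10c.png

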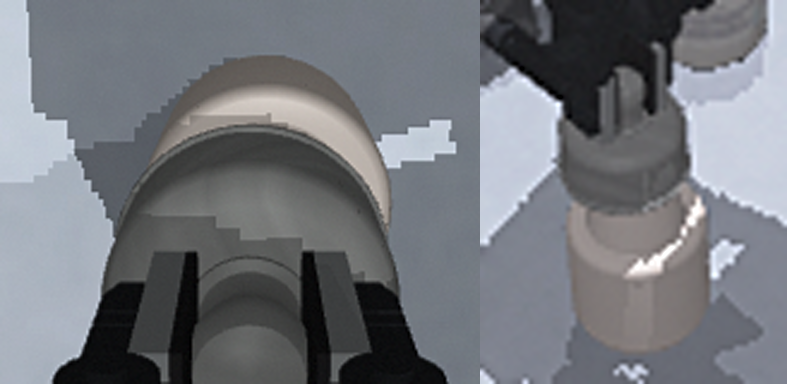

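>>> servo_tool(plan=[[[-0.0025, 0.0025, 0.008, 0, -1], [-0.0005, 0, 0.01, 0, -1], [-0.0005, 0, 0.007, 0, -1]]])

```text
clock: 8.85
ee_pos: [534.3, 168.8, 65.1]
ee_rot: [-3.127, 0.001, -0.054]
contact_force: [0.1, 1.3, -0.1]
width: 16.1
```

```bash
python3 snap.py 11 a;python3 -c "
from h import *
cv2.imwrite('pics/w11c.png',np.hstack([crop(cv2.imread('pics/w11.png'),220,180,200,160,2.4),crop(cv2.imread('pics/scene11.png'),240,240,64,80,4.8)]))"
```

```text
[534.3 168.8  65.1] [-3.1  0.  -0.1] F [ 0.1  1.3 -0.1] 16.106475988350372 8.85
toolz [  34.7   14.1 -999.3] yaw deg -0.05
```

View pics/w11c.png

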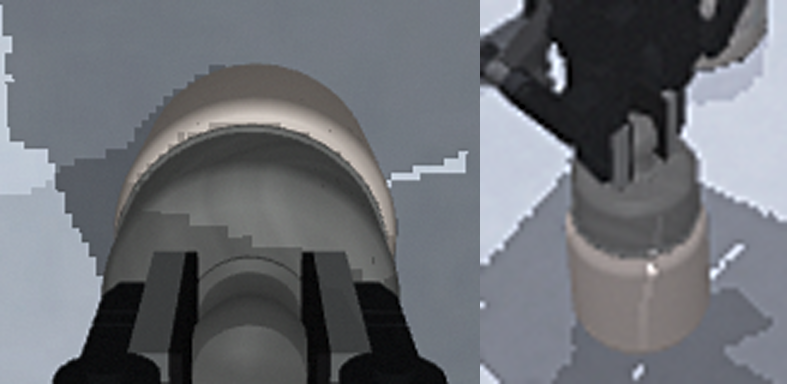

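>>> servo_tool(plan=[[[-0.0005, 0, 0.004, 0, -1], [0, 0, 0.003, 0, -1]]])

```text
clock: 9.2
ee_pos: [534.2, 169.0, 58.2]
ee_rot: [-3.127, 0.001, -0.054]
contact_force: [-0.3, -0.8, 7.0]
width: 16.5
```

```bash
python3 snap.py 12 a;python3 -c "
from h import *
cv2.imwrite('pics/w12c.png',np.hstack([crop(cv2.imread('pics/w12.png'),220,180,200,160,2.4),crop(cv2.imread('pics/scene12.png'),240,240,64,80,4.8)]))"
```

```text
[534.2 169.   58.2] [-3.1  0.  -0.1] F [-0.3 -0.8  7. ] 16.492685504732588 9.2
toolz [  34.5   14.  -999.3] yaw deg -0.05
```

View pics/w12c.png

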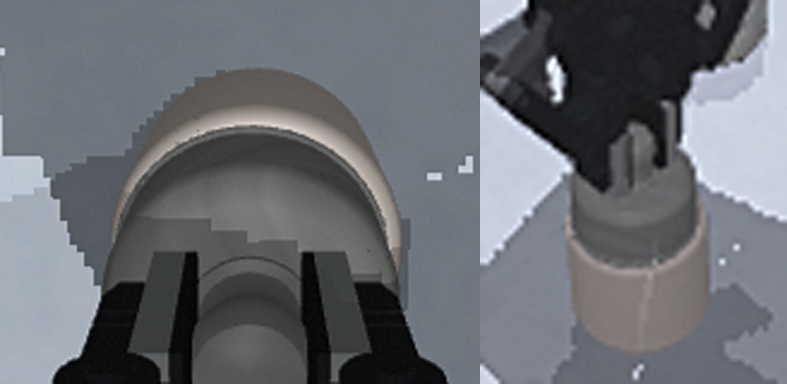

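>>> servo_tool(plan=[[[0, 0, 0, 0, -0.2], [0, 0, 0, 0, 0], [0, 0, -0.005, 0, 0], [0, 0, -0.03, 0, 0], [0, 0, -0.04, 0, 0], [0, 0, -0.02, 0, 0], [0, 0, 0, 0, 0]]])

```text
clock: 10.05
ee_pos: [530.5, 167.6, 157.1]
ee_rot: [-3.127, 0.001, -0.052]
contact_force: [-0.3, -0.4, 0.8]
width: 42.8
```

```bash
python3 snap.py 13 a;python3 -c "
from h import *
cv2.imwrite('pics/w13c.png',np.hstack([crop(cv2.imread('pics/w13.png'),220,180,200,160,2.4),crop(cv2.imread('pics/scene13.png'),240,240,64,80,4.8)]))"
```

```text
[530.5 167.6 157.1] [-3.1  0.  -0.1] F [-0.3 -0.4  0.8] 42.80347343383916 10.05
toolz [  33.1   13.7 -999.4] yaw deg -0.05
```

View pics/w13c.png

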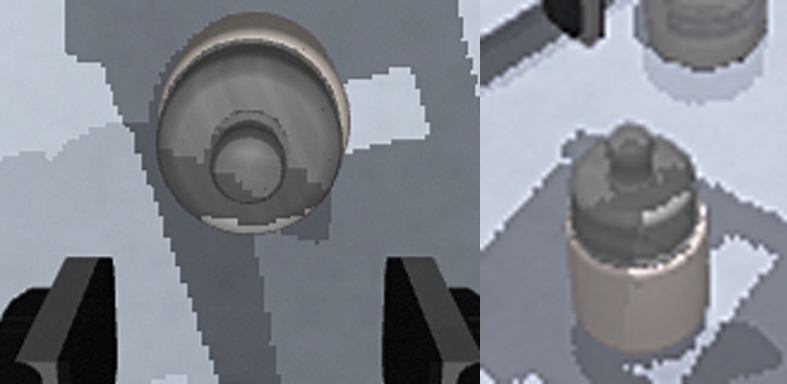

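>>> servo_tool(plan=[[[-0.015, -0.042, 0, 0, 0], [-0.015, -0.042, 0, 0, 0], [-0.015, -0.042, 0, 0, 0], [-0.014, -0.035, 0.01, 0, 0], [0, 0, 0.025, 0, -0.05], [0, 0, 0.01, 0, -0.05]]])

```text
clock: 10.8
ee_pos: [465.7, 331.6, 99.6]
ee_rot: [-3.134, 0.007, -0.03]
contact_force: [0.0, -0.9, -1.0]
width: 40.7
```

```bash
python3 snap.py 14;python3 -c "
from h import *
cv2.imwrite('pics/w14c.png',crop(cv2.imread('pics/w14.png'),220,170,200,150,4))"
```

```text
[465.7 331.6  99.6] [-3.1  0.  -0. ] F [ 0.  -0.9 -1. ] 40.66814968416143 10.8
toolz [  18.9    7.  -999.8] yaw deg -0.25
```

View pics/w14c.png

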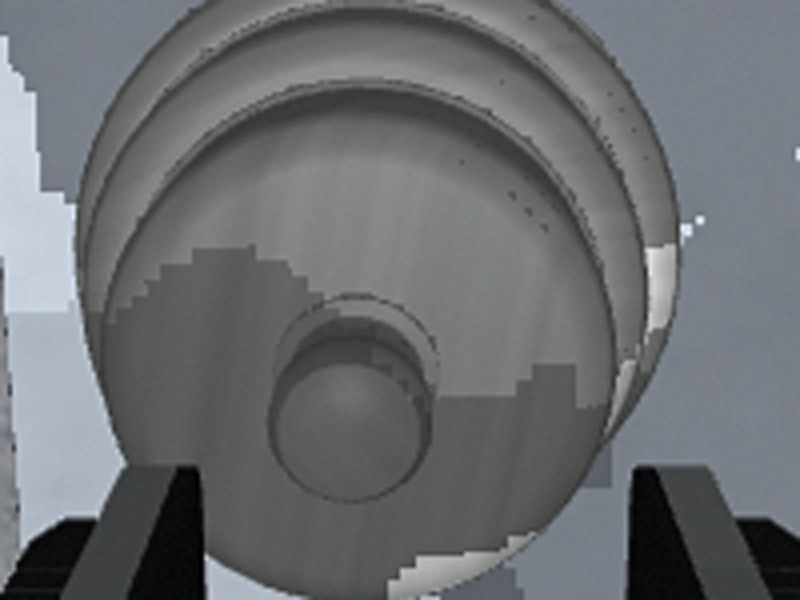

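```bash
cat > loc.py <<'E'
import sys,pickle
from h import *
np.set_printoptions(precision=1,suppress=True)
n,u,v,z=sys.argv[1],*map(float,sys.argv[2:5])
c,s=pickle.load(open(f'pics/w{n}.pkl','rb'));X=atz(c,(u,v),z)
print(X,'rel ee',X-s['ee_pos'])
E
python3 loc.py 14 307.3 277.1 106
```

```text
[468.3 339.2 106. ] rel ee [2.6 7.5 6.4]
```

>>> servo_tool(plan=[[[0.0015, -0.006, 0.005, 0.2, -0.05], [0, 0, 0.018, 0, -0.05], [0, 0, 0.01, 0, -0.05], [0, 0, 0, 0, -0.05]]])

```text
clock: 11.25
ee_pos: [469.1, 336.1, 64.0]
ee_rot: [-3.136, 0.02, -0.026]
contact_force: [-0.1, 0.3, 1.1]
width: 40.5
```

```bash
python3 snap.py 15;python3 -c "
from h import *
cv2.imwrite('pics/w15c.png',crop(cv2.imread('pics/w15.png'),220,200,200,150,4))"
```

```text
[469.1 336.1  64. ] [-3.1  0.  -0. ] F [-0.1  0.3  1.1] 40.46980266840206 11.25
toolz [  16.6    5.5 -999.8] yaw deg -0.74
```

View pics/w15c.png

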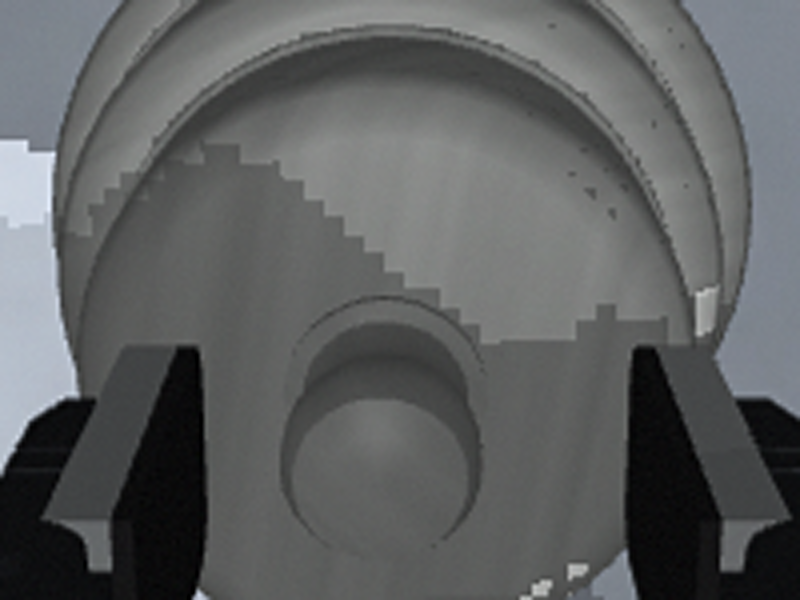

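>>> servo_tool(plan=[[[-0.001, -0.003, 0.004, -0.7, -0.05], [-0.0005, 0, 0.004, 0, -0.4], [-0.0005, 0, 0, 0, -1], [0, 0, 0, 0, -1], [0, 0, 0, 0, -1], [0, 0, 0, 0, -1]]])

```text
clock: 11.9
ee_pos: [469.1, 340.0, 58.5]
ee_rot: [-3.133, 0.001, -0.032]
contact_force: [0.2, 0.2, -0.3]
width: 16.2
```

```bash
python3 snap.py 16;python3 -c "
from h import *
cv2.imwrite('pics/w16c.png',crop(cv2.imread('pics/w16.png'),220,200,200,150,4))"
```

```text
[469.1 340.   58.5] [-3.1  0.  -0. ] F [ 0.2  0.2 -0.3] 16.178874543021713 11.9
toolz [  20.3    8.  -999.8] yaw deg -0.05
```

View pics/w16c.png

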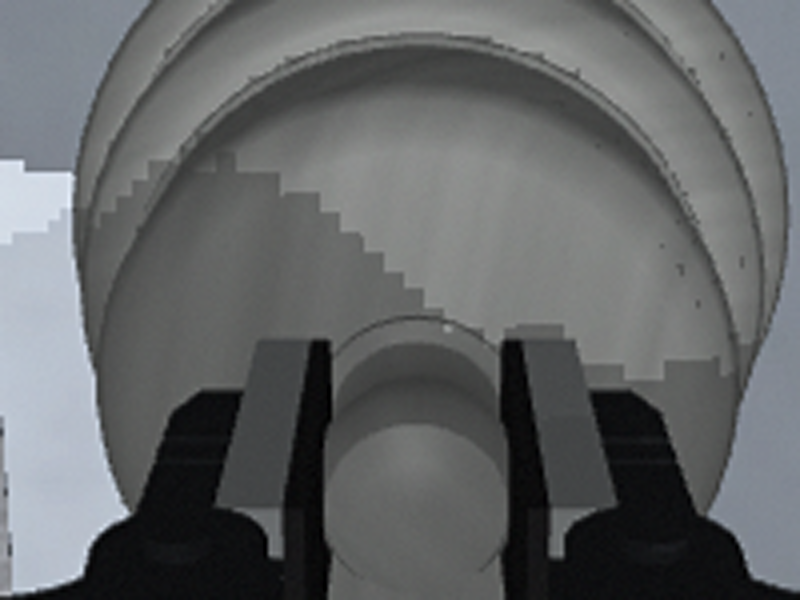

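>>> servo_tool(plan=[[[0, 0, -0.03, 0, -1], [0, 0.01, -0.05, 0, -1], [-0.002, 0.049, -0.005, 0, -1], [-0.002, 0.049, 0, 0, -1], [-0.002, 0.049, 0, 0, -1], [-0.002, 0.049, 0, 0, -1], [-0.001, 0.049, 0, 0, -1], [0, 0.049, 0, 0, -1], [0, 0.049, 0, 0, -1], [0, 0.049, 0, 0, -1], [0, 0.045, 0, 0, -1], [0, 0.025, 0, 0, -1]]])

```text
clock: 13.15
ee_pos: [461.6, -142.7, 145.4]
ee_rot: [-3.132, -0.013, -0.05]
contact_force: [0.9, 0.6, -0.3]
width: 16.1
```

```bash
python3 snap.py 17
```

```text
[ 461.6 -142.7  145.4] [-3.1 -0.  -0. ] F [ 0.9  0.6 -0.3] 16.076609407450544 13.15
toolz [  31.7    8.9 -999.5] yaw deg 0.45
```

View pics/w17.png

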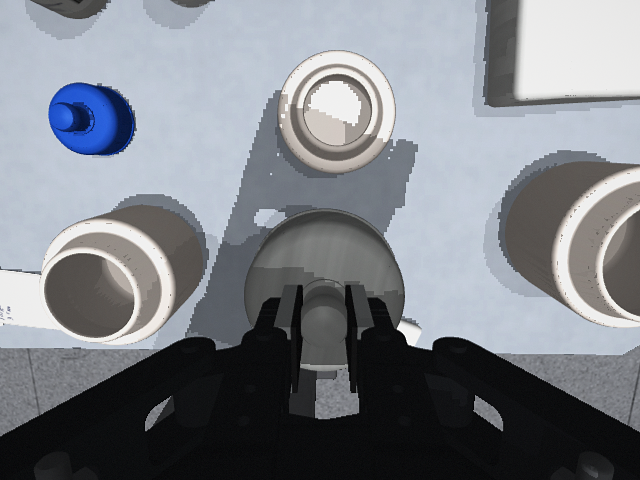

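```bash
python3 - <<'E'
from h import *
im=cv2.imread('pics/w17.png')
cv2.imwrite('pics/w17c.png',np.hstack([crop(im,272,45,130,130,3),crop(im,30,215,150,130,2.7)]))
E
```

```text
Traceback (most recent call last):
ValueError: all the input array dimensions except for the concatenation axis must match exactly, but along dimension 0, the array at index 0 has size 390 and the array at index 1 has size 351
```

```bash
python3 - <<'E'
from h import *
im=cv2.imread('pics/w17.png')
cv2.imwrite('pics/w17c.png',np.hstack([crop(im,272,45,130,130,3),crop(im,25,215,130,130,3)]))
E
```

```text
(no output)
```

View pics/w17c.png

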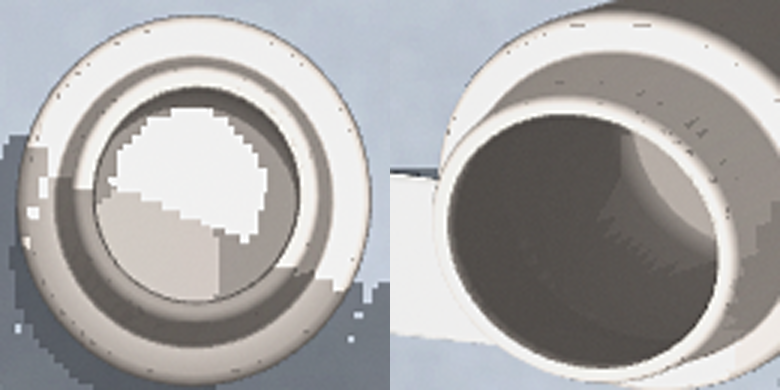

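```bash
python3 loc.py 17 337.2 109.3 87; python3 loc.py 17 90 294.4 94
```

```text
[ 540.8 -148.8   87. ] rel ee [ 79.2  -6.  -58.4]
[432.1  -0.4  94. ] rel ee [-29.4 142.3 -51.4]
```

```bash
cat >> snap.py <<'E'
s=telemetry.state();print('after',s['ee_pos'],s['contact_force'])
E
python3 -c "
from plant import telemetry
print(telemetry.state()['ee_pos'])"
```

```text
[ 462.19531763 -144.94253715  145.57858503]
```

>>> servo_tool(plan=[[[0.04, 0.002, 0, 0.4, -1], [0.037, 0.001, 0, 0, -1], [0, 0, 0.03, 0, -1], [0, 0, 0.015, 0, -1], [0, 0, 0.003, 0, -1]]])

```text
clock: 13.7
ee_pos: [543.8, -151.1, 99.9]
ee_rot: [-3.135, 0.01, -0.056]
contact_force: [-0.2, 0.3, -0.8]
width: 16.1
```

```bash
python3 snap.py 18 a;python3 -c "
from h import *
cv2.imwrite('pics/w18c.png',np.hstack([crop(cv2.imread('pics/w18.png'),220,160,200,160,2.4),crop(cv2.imread('pics/scene18.png'),350,170,64,80,4.8)]))"
```

```text
[ 543.8 -151.1   99.9] [-3.1  0.  -0.1] F [-0.2  0.3 -0.8] 16.072356785230657 13.7
toolz [  35.9    6.1 -999.3] yaw deg -0.36
after [ 543.9 -151.2  101.4] [ 0.2  0.2 -1.4]
```

View pics/w18c.png

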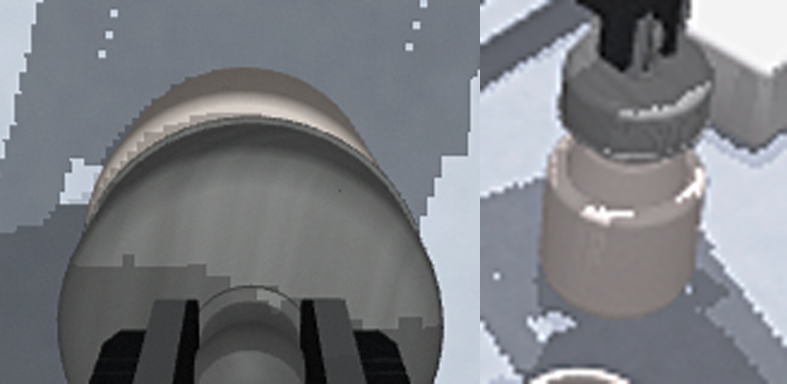

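>>> servo_tool(plan=[[[-0.0035, -0.0025, 0.005, -0.3, -1], [-0.0005, 0, 0.01, 0, -1], [-0.0005, 0, 0.009, 0, -1]]])

```text
clock: 14.15
ee_pos: [541.7, -148.8, 79.3]
ee_rot: [-3.137, 0.001, -0.067]
contact_force: [0.4, -0.7, -0.8]
width: 16.0
```

```bash
python3 snap.py 19 a;python3 -c "
from h import *
cv2.imwrite('pics/w19c.png',np.hstack([crop(cv2.imread('pics/w19.png'),220,160,200,160,2.4),crop(cv2.imread('pics/scene19.png'),350,170,64,80,4.8)]))"
```

```text
[ 541.7 -148.8   79.3] [-3.1  0.  -0.1] F [ 0.4 -0.7 -0.8] 16.01919685652109 14.15
toolz [  42.7    4.  -999.1] yaw deg -0.03
after [ 540.9 -148.6   78.6] [ 0.2 -0.5 -1.3]
```

View pics/w19c.png

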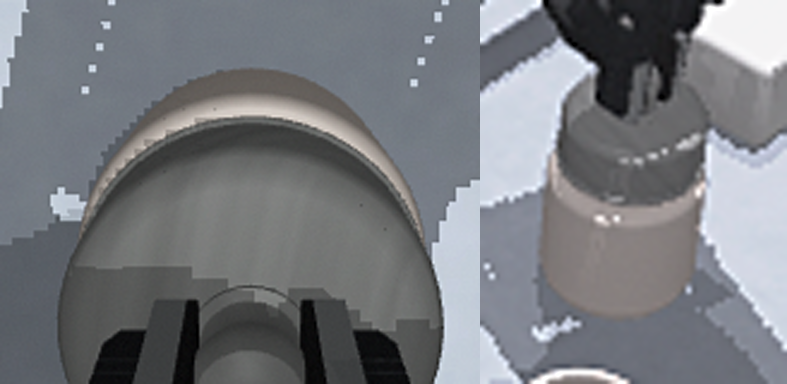

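>>> servo_tool(plan=[[[0, 0, 0.005, 0, -1], [-0.0005, 0, 0.004, 0, -1]]])

```text
clock: 14.5
ee_pos: [541.5, -148.9, 69.7]
ee_rot: [-3.137, 0.001, -0.065]
contact_force: [-0.1, 0.1, -2.0]
width: 15.9
```

```bash
python3 snap.py 20
```

```text
[ 541.5 -148.9   69.7] [-3.1  0.  -0.1] F [-0.1  0.1 -2. ] 15.884040450968868 14.5
toolz [  41.6    4.4 -999.1] yaw deg -0.05
after [ 541.3 -148.8   69.3] [-0.4  0.7 -1.1]
```

>>> servo_tool(plan=[[[0, 0, 0.0025, 0, -1]]])

```text
clock: 14.65
ee_pos: [542.6, -149.0, 68.4]
ee_rot: [-3.137, 0.001, -0.068]
contact_force: [-12.9, 3.5, 48.7]
width: 16.3
```

```bash
python3 snap.py 21 a;python3 -c "
from h import *
cv2.imwrite('pics/w21c.png',np.hstack([crop(cv2.imread('pics/w21.png'),220,160,200,160,2.4),crop(cv2.imread('pics/scene21.png'),350,170,64,80,4.8)]))"
```

```text
[ 542.6 -149.    68.4] [-3.1  0.  -0.1] F [-12.9   3.5  48.7] 16.29262734417309 14.65
toolz [  43.2    4.2 -999.1] yaw deg -0.05
after [ 542.3 -149.    68.6] [-3.8  3.4 16.9]
```

View pics/w21c.png

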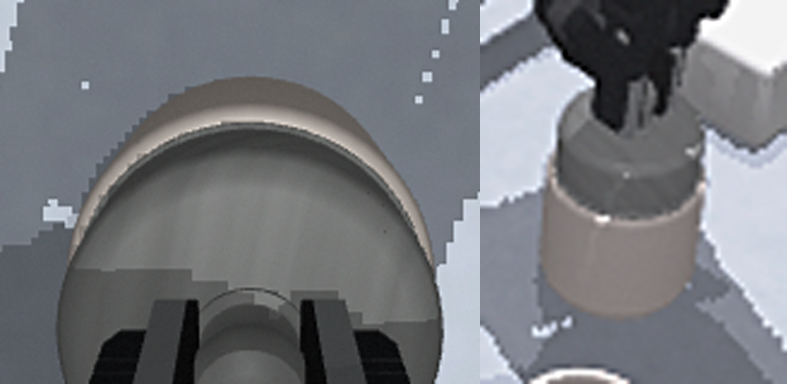

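>>> servo_tool(plan=[[[0, 0, 0, 0, -0.3], [0, 0, 0, 0, 0], [0, 0, -0.005, 0, 0], [0, 0, -0.03, 0, 0], [0, 0, -0.04, 0, 0], [-0.02, 0, -0.02, 0, 0], [-0.03, -0.04, 0, 0, 0], [-0.025, -0.045, 0, 0, 0], [-0.01, -0.049, 0, 0, 0], [0, -0.049, 0, 0, 0], [0, -0.049, 0, 0, 0], [0, -0.049, 0, 0, 0]]])

```text
clock: 16.0
ee_pos: [452.9, 133.4, 167.1]
ee_rot: [-3.138, 0.02, -0.077]
contact_force: [1.3, 0.2, -1.2]
width: 42.5
```

```bash
python3 snap.py 22 a
```

```text
[452.9 133.4 167.1] [-3.1  0.  -0.1] F [ 1.3  0.2 -1.2] 42.480275333185034 16.0
toolz [  49.3    2.  -998.8] yaw deg -0.72
after [453.2 134.4 166.9] [ 0.2 -0.3 -0.3]
```

View pics/scene22.png

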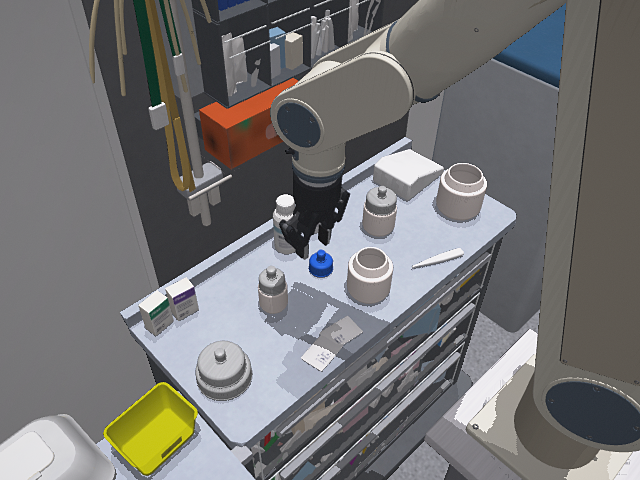

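>>> servo_tool(plan=[[[0.003, -0.049, 0, -0.7, -0.05], [0.003, -0.049, 0, 0, -0.05], [0.003, -0.049, 0.02, 0, -0.05], [0, -0.045, 0.03, 0, -0.05], [0, 0, 0.035, 0, -0.05]]])

```text
clock: 16.65
ee_pos: [472.6, 321.8, 89.0]
ee_rot: [-3.133, 0.005, -0.094]
contact_force: [0.5, -0.1, -0.5]
width: 40.7
```

```bash
python3 snap.py 23 a;python3 -c "
from h import *
cv2.imwrite('pics/w23c.png',crop(cv2.imread('pics/w23.png'),220,170,200,150,4))"
```

```text
[472.6 321.8  89. ] [-3.1  0.  -0.1] F [ 0.5 -0.1 -0.5] 40.66526932342656 16.65
toolz [  59.8    7.1 -998.2] yaw deg -0.18
after [468.7 315.6  86.4] [-0.2 -0.2 -0.3]
```

View pics/w23c.png

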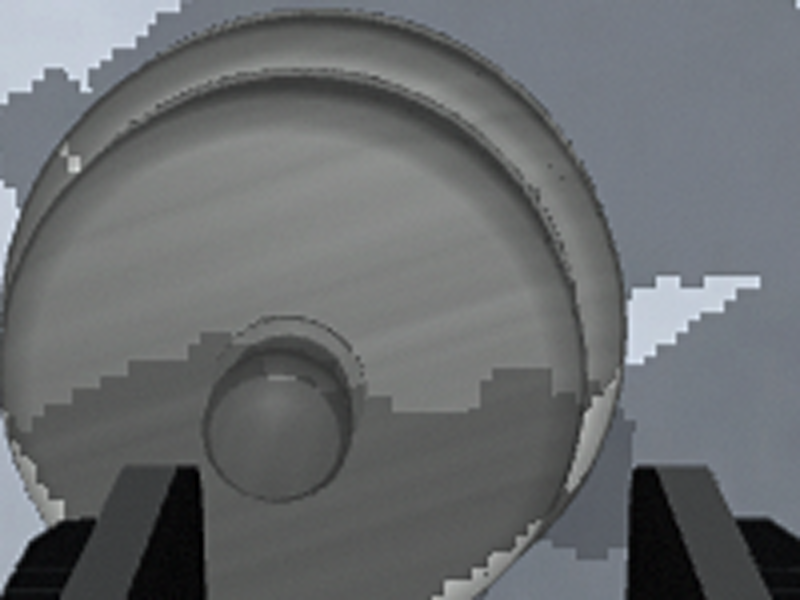

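```bash
cat > st.py <<'E'
from h import *
np.set_printoptions(precision=1,suppress=True)
s=telemetry.state();M=R.from_rotvec(s['ee_rot']).as_matrix()
print(s['ee_pos'],'F',s['contact_force'],'w',s['width'],'toolz',M[:,2]*1000,'yaw',np.degrees(np.arctan2(M[1,0],M[0,0])),'t',s['clock'])
print('q',s['joint_positions'].round(4))
E
python3 st.py; python3 loc.py 23 289.2 278.1 78
```

```text
[468.7 315.6  86.4] F [-0.2 -0.2 -0.3] w 40.473067613499246 toolz [  50.1   -0.4 -998.7] yaw -0.3141697693372079 t 16.8
q [ 0.6  0.5  1.9 -0.   0.8  2.2]
[469.1 339.2  78. ] rel ee [ -3.5  17.4 -11. ]
```

>>> servo_tool(plan=[[[-0.001, -0.0235, 0.015, -0.3, -0.05]]])

```text
clock: 16.9
ee_pos: [470.0, 336.8, 73.6]
ee_rot: [3.14, -0.006, 0.081]
contact_force: [0.4, -0.1, -0.3]
width: 40.4
```

```bash
cat > settle.py <<'E'
import sys
from plant import optics
for _ in range(int(sys.argv[1])): optics.capture('top')
E
python3 settle.py 3; python3 snap.py 24; python3 st.py;python3 -c "
from h import *
cv2.imwrite('pics/w24c.png',crop(cv2.imread('pics/w24.png'),220,170,200,150,4))"
```

```text
[469.1 338.3  72.4] [ 3.1 -0.   0.1] F [-0.7  0.6  0.3] 40.76482762492733 17.05
toolz [  50.3   -0.4 -998.7] yaw deg -0.05
after [469.2 338.   72.7] [ 0.6 -0.   1. ]
[469.2 338.   72.7] F [ 0.6 -0.   1. ] w 40.6169214292326 toolz [  50.8   -0.2 -998.7] yaw -0.06400172920487028 t 17.1
q [ 0.6  0.5  1.8 -0.   0.7  2.2]
```

View pics/w24c.png

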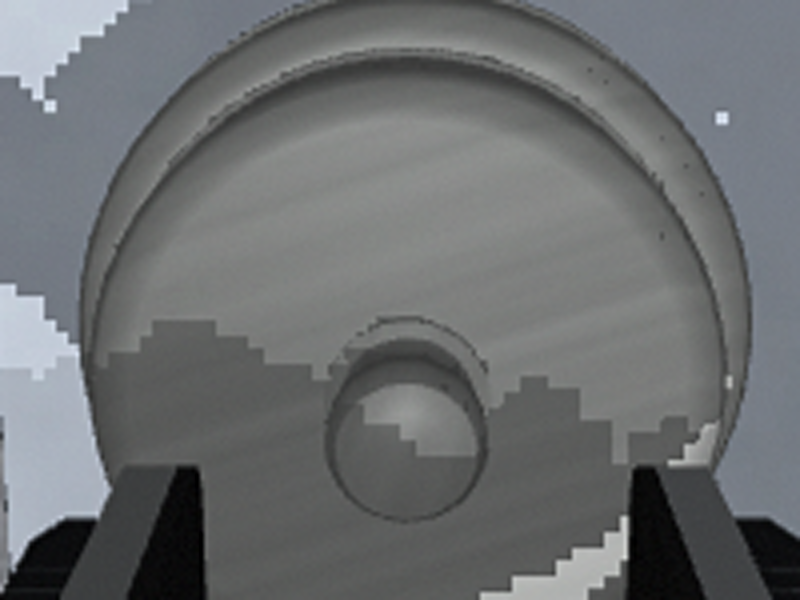

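>>> servo_tool(plan=[[[-0.001, -0.001, 0.044, 0, -0.05]]])

```text
clock: 17.2
ee_pos: [475.2, 340.9, 34.7]
ee_rot: [-3.134, 0.004, -0.095]
contact_force: [0.4, 0.2, -0.6]
width: 40.8
```

```bash
python3 settle.py 3; python3 snap.py 25;python3 -c "
from h import *
cv2.imwrite('pics/w25c.png',crop(cv2.imread('pics/w25.png'),220,210,200,150,4))"
```

```text
[469.2 336.8  28.3] [ 3.1 -0.   0.1] F [-0.4 -0.9  0.6] 40.36010697291284 17.35
toolz [  47.3   -3.  -998.9] yaw deg -0.12
after [470.3 337.9  29.5] [ 0.2  0.3 -0.2]
```

View pics/w25c.png

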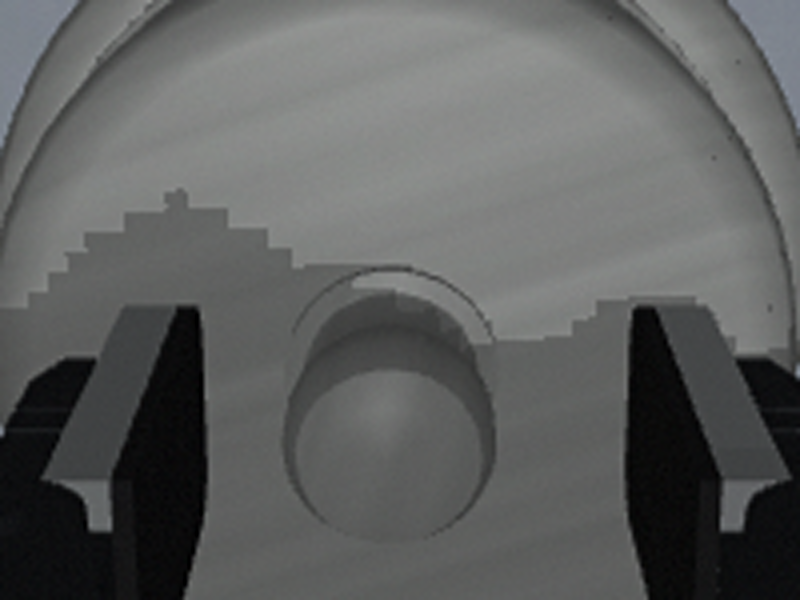

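>>> servo_tool(plan=[[[0, 0, 0.001, 0, -1]]])

```text
clock: 17.5
ee_pos: [471.3, 338.0, 30.5]
ee_rot: [-3.14, 0.004, -0.081]
contact_force: [0.2, 0.0, -0.5]
width: 27.4
```

```bash
python3 settle.py 7; python3 snap.py 26;python3 st.py
```

```text
[471.4 338.1  30.7] [ 3.1 -0.   0.1] F [ 1.  -1.5  5.6] 16.15731167855065 17.85
toolz [  52.    -0.1 -998.6] yaw deg -0.12
after [471.4 338.2  30.7] [ 0.3 -2.6  6.2]
[471.4 338.2  30.7] F [ 0.3 -2.6  6.2] w 16.681377632429854 toolz [  52.    -0.1 -998.6] yaw -0.1118563692090234 t 17.9
q [ 0.6  0.6  1.9 -0.   0.7  2.2]
```

>>> servo_tool(plan=[[[0, 0, -0.03, 0, -1], [0, 0, -0.05, 0, -1], [-0.006, 0.03, -0.035, 0, -1], [-0.006, 0.049, 0, 0, -1], [-0.006, 0.049, 0, 0, -1], [-0.006, 0.049, 0, 0, -1], [-0.006, 0.045, 0, 0, -1]]])

```text
clock: 18.6
ee_pos: [438.9, 116.1, 157.1]
ee_rot: [-3.133, -0.012, -0.108]
contact_force: [0.7, 0.6, -1.2]
width: 15.7
```

```bash
python3 settle.py 3; python3 snap.py 27;python3 st.py
```

```text
[438.9 115.4 156.9] [-3.1 -0.  -0.1] F [ 0.9  0.6 -1.5] 16.25886365942074 18.75
toolz [  67.8    6.9 -997.7] yaw deg 0.12
after [439.6 116.8 156.9] [ 0.2 -0.2 -1. ]
[439.6 116.8 156.9] F [ 0.2 -0.2 -1. ] w 16.211021054640927 toolz [  68.4    7.4 -997.6] yaw 0.21395697185910384 t 18.8
q [ 0.2  0.2  2.1 -0.   0.8  1.8]
```

View pics/w27.png

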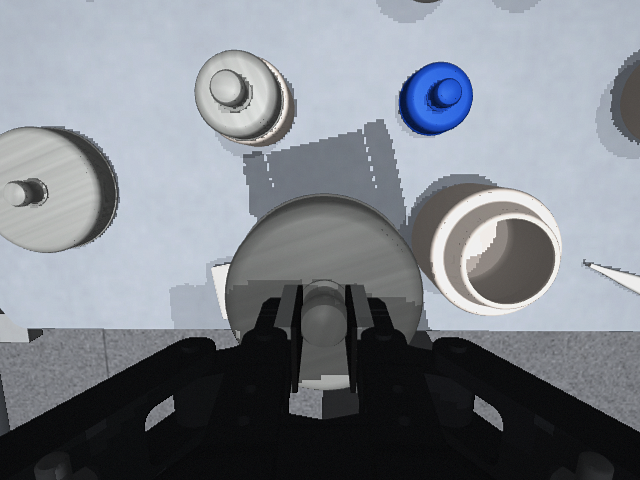

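```bash
python3 - <<'E'
from h import *
im=cv2.imread('pics/w27.png')
cv2.imwrite('pics/w27c.png',np.hstack([crop(im,425,185,140,140,4)]))
E
```

```text
(no output)
```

View pics/w27c.png

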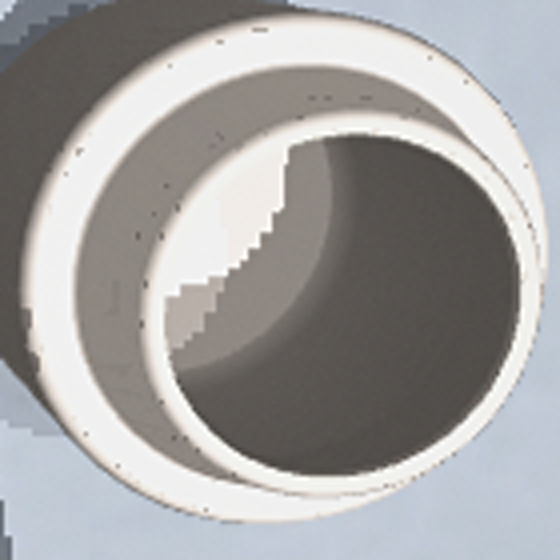

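```bash
python3 loc.py 27 510.2 260.4 94
```

```text
[431.7   1.2  94. ] rel ee [  -7.1 -114.2  -62.9]
```

>>> servo_tool(plan=[[[-0.004, 0.04, 0, 0, -1], [-0.003, 0.04, 0, 0, -1], [-0.003, 0.03, 0.01, 0, -1]]])

```text
clock: 19.1
ee_pos: [435.7, 10.3, 148.6]
ee_rot: [-3.13, -0.024, -0.122]
contact_force: [0.4, 0.2, -1.5]
width: 16.1
```

```bash
python3 settle.py 4; python3 st.py
```

```text
[434.5  10.9 147.4] F [ 0.1  0.1 -1.2] w 16.242036418297555 toolz [  74.2   10.1 -997.2] yaw 0.6832353390856111 t 19.3
q [-0.   0.2  2.1  0.   0.7  1.5]
```

>>> servo_tool(plan=[[[-0.005, 0.0108, 0.04, 0.7, -1]]])

```text
clock: 19.4
ee_pos: [438.3, 2.0, 110.7]
ee_rot: [-3.129, -0.004, -0.135]
contact_force: [1.3, 0.4, -2.2]
width: 16.4
```

```bash
python3 settle.py 3; python3 snap.py 28 a; python3 st.py;python3 -c "
from h import *
cv2.imwrite('pics/w28c.png',np.hstack([crop(cv2.imread('pics/w28.png'),220,150,200,160,2.4),crop(cv2.imread('pics/scene28.png'),338,220,64,80,4.8)]))"
```

```text
[431.2   1.7 106. ] [-3.1 -0.  -0.1] F [ 0.7 -0.9 -0.9] 16.262684294016502 19.55
toolz [  69.6   10.5 -997.5] yaw deg 0.06
after [433.7   1.4 108.2] [ 0.4 -0.6 -1.3]
[433.7   1.4 108.2] F [ 0.4 -0.6 -1.3] w 15.991482176894031 toolz [  75.9   10.2 -997.1] yaw 0.06209966665589356 t 19.7
q [-0.   0.3  2.2  0.   0.6  1.5]
```

View pics/w28c.png

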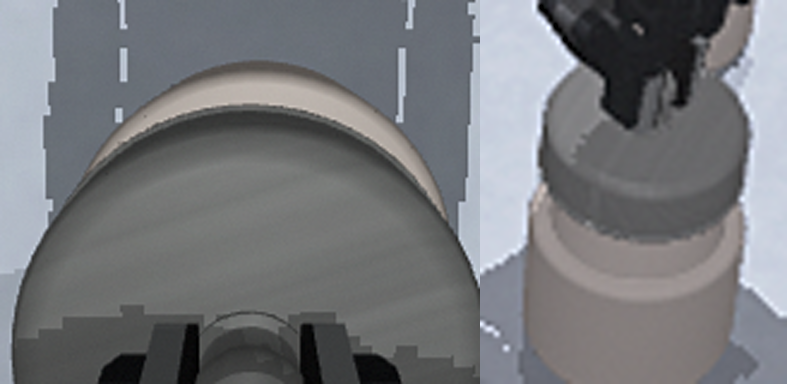

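>>> servo_tool(plan=[[[-0.0015, 0.001, 0.02, 0, -1]]])

```text
clock: 19.8
ee_pos: [436.9, 1.3, 91.0]
ee_rot: [-3.129, -0.004, -0.13]
contact_force: [-0.1, -1.0, -0.6]
width: 15.9
```

```bash
python3 settle.py 4; python3 snap.py 29 a; python3 st.py;python3 -c "
from h import *
cv2.imwrite('pics/w29c.png',np.hstack([crop(cv2.imread('pics/w29.png'),220,150,200,160,2.4),crop(cv2.imread('pics/scene29.png'),338,220,64,80,4.8)]))"
```

```text
[434.2   1.   89. ] [-3.1 -0.  -0.1] F [-0.3  0.3 -1.4] 16.40288571097822 20.0
toolz [  76.5   10.3 -997. ] yaw deg 0.1
after [434.4   0.7  89.1] [ 0.7 -0.  -1.1]
[434.4   0.7  89.1] F [ 0.7 -0.  -1.1] w 16.43428003610538 toolz [  77.4   10.2 -996.9] yaw 0.07427620867143313 t 20.15
q [-0.   0.3  2.2  0.   0.6  1.5]
```

View pics/w29c.png

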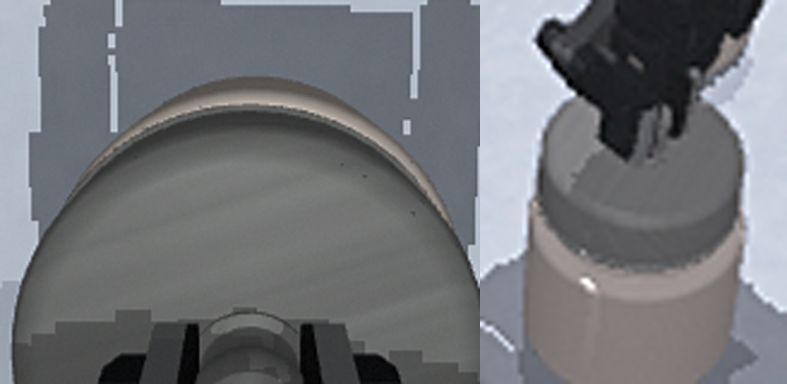

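>>> servo_tool(plan=[[[-0.0008, 0, 0.01, 0, -1]]])

```text
clock: 20.25
ee_pos: [435.8, 0.8, 80.2]
ee_rot: [-3.129, -0.003, -0.127]
contact_force: [-0.7, -0.2, -1.6]
width: 15.9
```

```bash
python3 settle.py 4; python3 st.py
```

```text
[434.    0.8  78.8] F [-0.4 -0.3 -1.1] w 16.288215843775546 toolz [  76.5   10.3 -997. ] yaw 0.06639179282617313 t 20.45
q [-0.   0.3  2.2  0.   0.6  1.5]
```

>>> servo_tool(plan=[[[0, 0, 0.002, 0, -1]]])

```text
clock: 20.55
ee_pos: [434.8, 0.8, 77.0]
ee_rot: [-3.129, -0.002, -0.122]
contact_force: [2.0, 1.6, 6.0]
width: 16.3
```

```bash
python3 settle.py 3; python3 st.py
```

```text
[434.9   0.8  77. ] F [1.6 1.9 2.9] w 16.047390237343265 toolz [  77.6   10.3 -996.9] yaw 0.06884715859535283 t 20.7
q [-0.   0.3  2.2  0.   0.6  1.5]
```

>>> servo_tool(plan=[[[0, 0, 0.001, 0, -1], [0, 0, 0, 0, -0.1]]])

```text
clock: 20.9
ee_pos: [435.2, 1.0, 76.7]
ee_rot: [-3.129, -0.002, -0.122]
contact_force: [0.3, -0.4, -0.3]
width: 29.4
```

```bash
python3 settle.py 6; python3 st.py
```

```text
[435.1   0.9  76.4] F [-0.3  0.2  0.1] w 38.694265714734584 toolz [  77.7   10.5 -996.9] yaw 0.054810653076007486 t 21.2
q [-0.   0.3  2.2  0.   0.6  1.5]
```

>>> servo_tool(plan=[[[0, 0, -0.05, 0, -0.05], [0, 0, -0.05, 0, -0.05]]])

```text
clock: 21.4
ee_pos: [421.8, -0.0, 170.1]
ee_rot: [-3.129, -0.002, -0.089]
contact_force: [1.8, -0.1, 1.4]
width: 40.5
```

```bash
python3 st.py; python3 settle.py 1; python3 st.py; python3 settle.py 1; python3 st.py;  python3 snap.py 30 a; python3 st.py;python3 -c "
from h import *
cv2.imwrite('pics/w30c.png',np.hstack([crop(cv2.imread('pics/w30.png'),220,150,200,160,2.4),crop(cv2.imread('pics/scene30.png'),338,220,64,80,4.8)]))"
```

```text
[421.8  -0.  170.1] F [ 1.8 -0.1  1.4] w 40.5460644548824 toolz [  56.7   11.1 -998.3] yaw 0.05128704806218264 t 21.4
q [-0.   0.1  2.1  0.   0.8  1.5]
[425.5  -0.2 177.1] F [3.  0.3 5.7] w 40.40619009465718 toolz [  67.1   10.7 -997.7] yaw 0.05478814070779172 t 21.45
q [-0.   0.1  2.1  0.   0.8  1.5]
[426.4  -0.2 175. ] F [ 0.5 -0.4 -0.7] w 40.670437247595984 toolz [  70.3   10.6 -997.5] yaw 0.05319738015141578 t 21.5
q [-0.   0.1  2.1  0.   0.8  1.5]
[426.4  -0.2 175. ] [-3.1 -0.  -0.1] F [ 0.5 -0.4 -0.7] 40.670437247595984 21.5
toolz [  70.3   10.6 -997.5] yaw deg 0.05
after [423.1  -0.  170.3] [-0.  -0.7 -0.4]
[423.1  -0.  170.3] F [-0.  -0.7 -0.4] w 40.816704242771934 toolz [  62.5   11.  -998. ] yaw 0.0501445526364163 t 21.65
q [-0.   0.1  2.1  0.   0.8  1.5]
```

View pics/w30c.png

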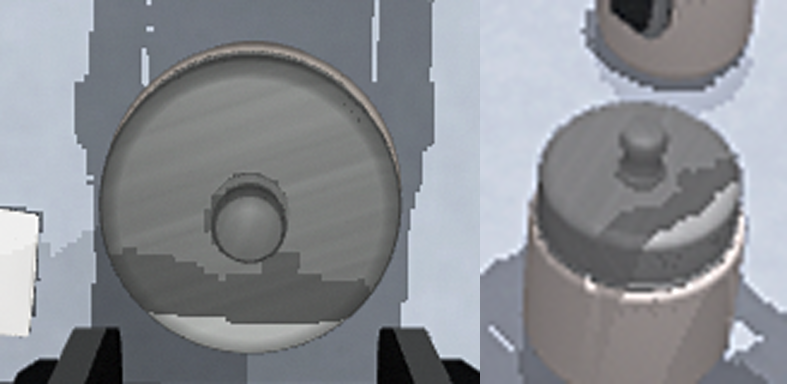

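>>> servo_tool(plan=[[[0.006, -0.045, -0.01, 0, -0.05], [0.006, -0.049, 0, 0, -0.05], [0.006, -0.049, 0, 0, -0.05], [0.006, -0.049, 0, 0, -0.05], [0.006, -0.049, 0, 0, -0.05], [0.006, -0.049, 0, 0, -0.05], [0.003, -0.035, 0, 0, -0.05]]])

```text
clock: 22.35
ee_pos: [457.0, 328.0, 173.2]
ee_rot: [-3.139, 0.016, -0.07]
contact_force: [-0.2, -0.0, 0.8]
width: 40.2
```

```bash
python3 settle.py 4; python3 st.py; python3 snap.py 31;python3 -c "
from h import *
cv2.imwrite('pics/w31c.png',crop(cv2.imread('pics/w31.png'),220,130,200,150,4))"
```

```text
[456.4 325.4 173. ] F [-1.1  0.4 -0.7] w 40.64410265781432 toolz [  43.1    0.6 -999.1] yaw -0.5618869064673447 t 22.55
q [ 0.6  0.3  1.8 -0.   0.9  2.2]
[456.4 325.4 173. ] [-3.1  0.  -0.1] F [-1.1  0.4 -0.7] 40.64410265781432 22.55
toolz [  43.1    0.6 -999.1] yaw deg -0.56
after [456.5 324.5 173.4] [ 0.6 -0.5  0.6]
```

View pics/w31c.png

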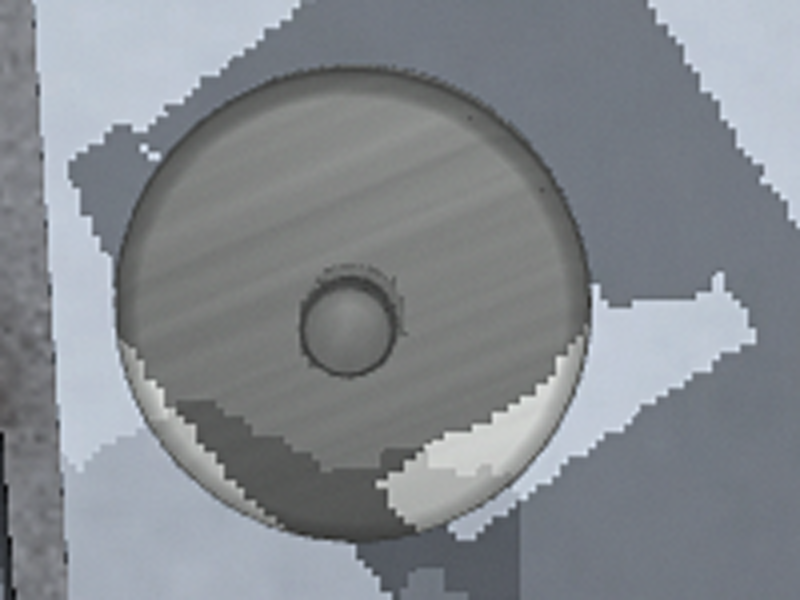

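```bash
python3 loc.py 31 306.9 212.1 50
```

```text
[468.5 338.6  50. ] rel ee [  12.1   13.2 -123. ]
```

>>> servo_tool(plan=[[[0.005, -0.014, 0.045, -0.55, -0.05], [0, 0, 0.04, 0, -0.05], [0, 0, 0.03, 0, -0.05]]])

```text
clock: 22.9
ee_pos: [470.1, 336.9, 59.5]
ee_rot: [-3.135, 0.009, -0.079]
contact_force: [0.4, 0.9, -0.1]
width: 40.9
```

```bash
python3 settle.py 5; python3 snap.py 32;python3 -c "
from h import *
cv2.imwrite('pics/w32c.png',crop(cv2.imread('pics/w32.png'),220,170,200,150,4))"
```

```text
[471.2 338.4  62.7] [-3.1  0.  -0.1] F [-0.6 -0.5  0.3] 40.62607713449427 23.15
toolz [  52.3    6.5 -998.6] yaw deg -0.3
after [471.7 338.9  63.3] [ 0.4 -0.1  0.6]
```

View pics/w32c.png

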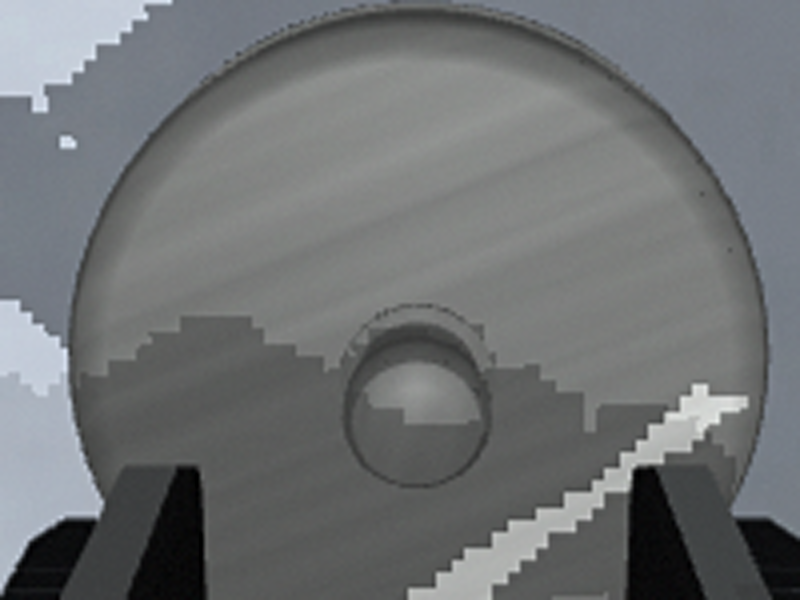

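>>> servo_tool(plan=[[[-0.0045, 0.0005, 0.045, 0, -0.05]]])

```text
clock: 23.3
ee_pos: [475.3, 342.4, 24.6]
ee_rot: [-3.124, 0.008, -0.102]
contact_force: [0.3, 1.2, -0.3]
width: 40.7
```

```bash
python3 loc.py 32 323.9 275.4 50; python3 settle.py 5; python3 snap.py 33;python3 st.py; python3 -c "
from h import *
cv2.imwrite('pics/w33c.png',crop(cv2.imread('pics/w33.png'),220,210,200,150,4))"
```

```text
[468.5 338.7  50. ] rel ee [ -2.7   0.3 -12.7]
[470.4 339.3  20. ] [-3.1  0.  -0.1] F [ 0.4  0.2 -0.1] 40.56337307603583 23.55
toolz [  55.1    8.5 -998.4] yaw deg -0.29
after [470.7 339.6  20.3] [-0.1  0.6  0.6]
[470.7 339.6  20.3] F [-0.1  0.6  0.6] w 40.792518721812414 toolz [  56.     9.1 -998.4] yaw -0.28888687128233004 t 23.6
q [ 0.6  0.6  1.9 -0.   0.6  2.2]
```

View pics/w33c.png

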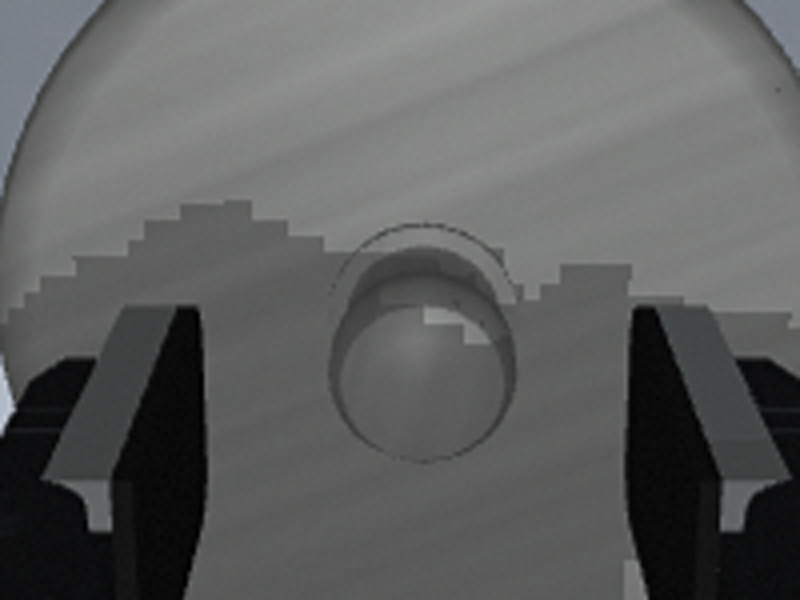

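>>> servo_tool(plan=[[[-0.0012, 0.0005, 0.016, 0.0, -0.3]]])

```text
clock: 23.7
ee_pos: [472.9, 341.0, 7.3]
ee_rot: [-3.127, 0.007, -0.096]
contact_force: [-0.1, -0.6, -1.0]
width: 29.9
```

```bash
python3 settle.py 4; python3 st.py
```

```text
[470.3 339.1   4.2] F [-0.  -0.5  0.3] w 29.789584940612418 toolz [  55.6    8.8 -998.4] yaw -0.2875692703326148 t 23.9
q [ 0.6  0.6  1.9 -0.   0.6  2.2]
```

>>> servo_tool(plan=[[[0, 0, 0, 0, -1]]], grip_force=60)

```text
clock: 24.0
ee_pos: [470.3, 339.2, 4.4]
ee_rot: [-3.131, 0.007, -0.087]
contact_force: [-2.4, 1.9, 12.3]
width: 17.0
```

```bash
python3 settle.py 6; python3 st.py; python3 snap.py 34
```

```text
[470.4 339.2   4.6] F [-0.8 -0.8  5.4] w 15.305985781670406 toolz [  55.9    9.1 -998.4] yaw -0.2868439851778168 t 24.3
q [ 0.6  0.6  1.9 -0.   0.6  2.2]
[470.4 339.2   4.6] [-3.1  0.  -0.1] F [-0.8 -0.8  5.4] 15.305985781670406 24.3
toolz [  55.9    9.1 -998.4] yaw deg -0.29
after [470.4 339.3   4.6] [-1.5 -0.1  5.1]
```

>>> servo_tool(plan=[[[0, 0, -0.03, 0, -1], [0, 0, -0.05, 0, -1], [0, 0, -0.05, 0, -1], [0, 0.02, -0.03, 0, -1], [0, 0.045, 0, 0, -1], [0, 0.049, 0, 0, -1], [0, 0.049, 0, 0, -1], [0, 0.049, 0, 0, -1], [0, 0.049, 0, 0, -1], [0, 0.049, 0, 0, -1], [0, 0.049, 0, 0, -1], [0, 0.045, 0, 0, -1]]])

```text
clock: 25.55
ee_pos: [460.5, -72.7, 165.9]
ee_rot: [-3.131, -0.01, -0.094]
contact_force: [1.3, -0.0, -1.6]
width: 15.3
```

```bash
python3 settle.py 3; python3 st.py
```

```text
[460.8 -73.3 165.8] F [-0.2  0.7 -0.8] w 15.207454580473392 toolz [  59.9    9.1 -998.2] yaw 0.03826787559406776 t 25.7
q [-0.2  0.2  2.   0.   0.8  1.4]
```

>>> servo_tool(plan=[[[0, 0.049, 0, 0, -1], [0, 0.049, 0, 0, -1], [0, 0.035, 0, 0, -1]]])

```text
clock: 26.0
ee_pos: [461.5, -201.7, 163.8]
ee_rot: [-3.129, -0.017, -0.092]
contact_force: [0.7, -0.3, -1.1]
width: 15.5
```

```bash
python3 settle.py 4; python3 snap.py 35 a; python3 st.py
```

```text
[ 461.1 -200.3  163.6] [-3.1 -0.  -0.1] F [-0.4  0.9 -1.2] 15.304777217431772 26.2
toolz [  57.9   12.5 -998.2] yaw deg 0.47
after [ 461.1 -199.3  163.7] [ 0.7  0.8 -2.2]
[ 461.1 -199.3  163.7] F [ 0.7  0.8 -2.2] w 15.034139087887985 toolz [  58.1   12.5 -998.2] yaw 0.6020604998828114 t 26.35
q [-0.5  0.3  2.   0.   0.9  1.1]
```

View pics/w35.png

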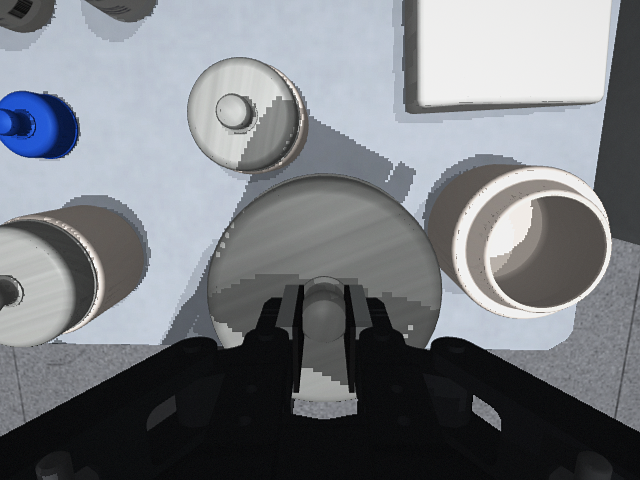

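```bash
python3 - <<'E'
from h import *
cv2.imwrite('pics/w35c.png',crop(cv2.imread('pics/w35.png'),445,160,175,165,4))
E
```

```text
(no output)
```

View pics/w35c.png

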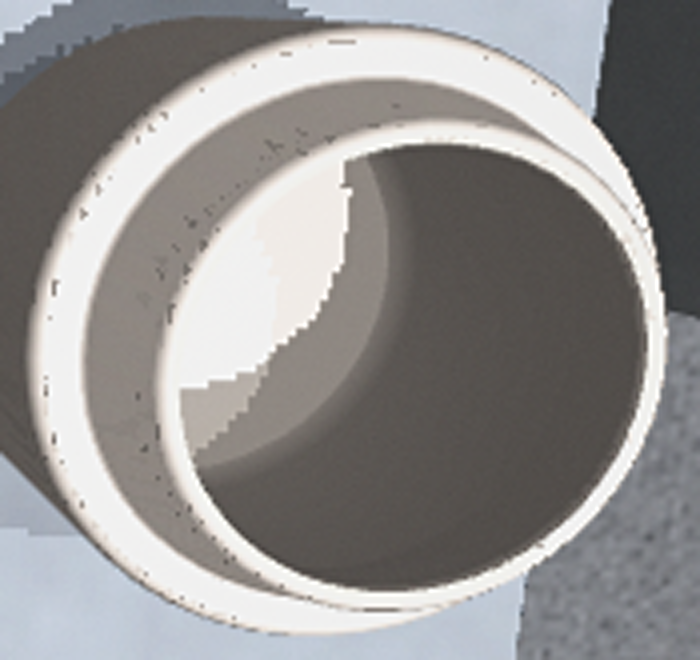

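```bash
python3 loc.py 35 547.7 250.8 101
```

```text
[ 460.6 -335.9  101. ] rel ee [  -0.5 -135.6  -62.6]
```

>>> servo_tool(plan=[[[-0.002, 0.045, 0, 0.6, -1], [-0.001, 0.045, 0, 0, -1], [-0.001, 0.037, 0, 0, -1]]])

```text
clock: 26.65
ee_pos: [459.2, -320.7, 161.9]
ee_rot: [-3.125, -0.021, -0.089]
contact_force: [0.4, -0.2, -0.6]
width: 15.7
```

```bash
python3 settle.py 4; python3 st.py
```

```text
[ 458.7 -319.8  161.5] F [-0.3 -0.  -2.1] w 15.147565612169455 toolz [  55.9   16.2 -998.3] yaw 0.5960404453437583 t 26.85
q [-0.7  0.4  1.8  0.1  0.9  0.9]
```

>>> servo_tool(plan=[[[-0.001, 0.0165, 0.04, 0.6, -1]]])

```text
clock: 26.95
ee_pos: [463.3, -335.3, 125.2]
ee_rot: [-3.128, -0.004, -0.098]
contact_force: [1.6, -0.4, -1.0]
width: 15.6
```

```bash
python3 settle.py 4; python3 snap.py 36 a; python3 st.py;python3 -c "
from h import *
cv2.imwrite('pics/w36c.png',np.hstack([crop(cv2.imread('pics/w36.png'),200,120,240,192,2),crop(cv2.imread('pics/scene36.png'),427,130,64,76,5.053)]))"
```

```text
[ 459.5 -333.5  120.6] [-3.1 -0.  -0.1] F [ 0.5  0.4 -1.4] 15.49135760347047 27.15
toolz [  53.5   18.6 -998.4] yaw deg 0.06
after [ 460.9 -335.   122.6] [-0.3 -0.4 -0.4]
[ 460.9 -335.   122.6] F [-0.3 -0.4 -0.4] w 14.767270771940153 toolz [  57.2   15.4 -998.2] yaw 0.06433216547157519 t 27.3
q [-0.7  0.4  1.8  0.1  0.8  0.8]
```

View pics/w36c.png

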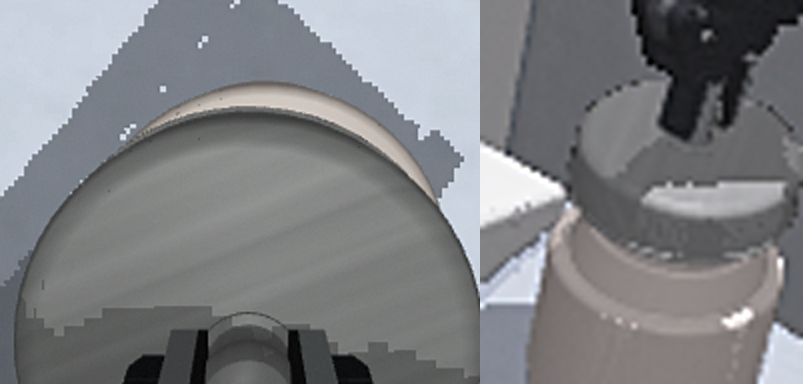

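```bash
cat > ov.py <<'E'
import pickle,sys
from h import *
n=sys.argv[1];x,y=map(float,sys.argv[2:4])
c,s=pickle.load(open(f'pics/w{n}.pkl','rb'))
im=cv2.imread(f'pics/w{n}.png');f=3.2
q=crop(im,200,120,240,180,f)
th=np.linspace(0,2*np.pi,200)
M=R.from_rotvec(s['ee_rot']).as_matrix();e=s['ee_pos']
def circ(ctr,A,r,col):
    P=np.array([proj(c,ctr+A@np.array([r*np.cos(u),r*np.sin(u),0])) for u in th])
    cv2.polylines(q,[np.round((P-[200,120]+.5)*f).astype(int)],True,col,1)
I=np.eye(3)
circ(np.array([x,y,79.]),I,52.5,(0,0,255));circ(np.array([x,y,0.]),I,52.5,(0,255,255))
L=e+np.array([-1.9,0,20.4]);circ(L+[0,0,3],I,49,(255,0,0));circ(L-[0,0,25],I,49,(0,255,0))
cv2.imwrite(f'pics/ov{n}.png',q);print(L)
E
python3 ov.py 36 460.5 -335.7
```

```text
[ 457.64918257 -333.45911962  141.04524264]
```

View pics/ov36.png

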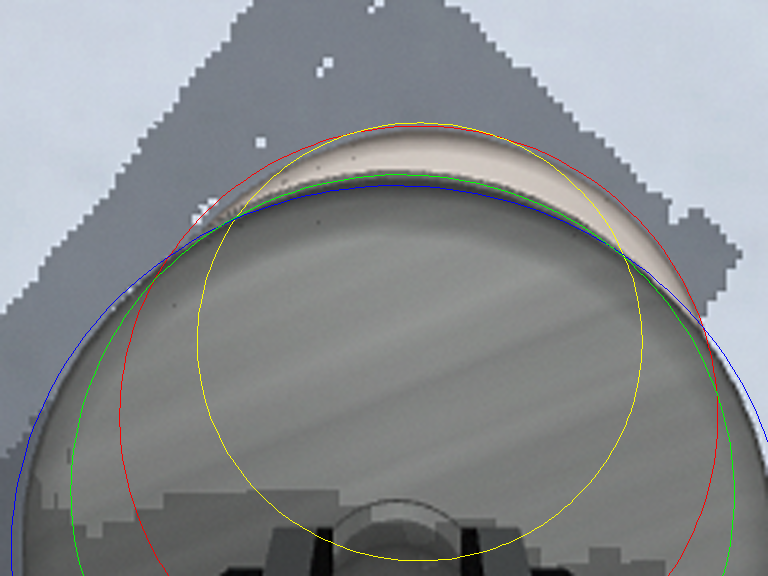

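>>> servo_tool(plan=[[[-0.001, 0.001, 0.023, 0, -1]]])

```text
clock: 27.4
ee_pos: [463.9, -336.9, 103.4]
ee_rot: [-3.129, -0.004, -0.099]
contact_force: [-0.1, -0.7, -0.5]
width: 15.4
```

```bash
python3 settle.py 4; python3 snap.py 37 a; python3 st.py;python3 -c "
from h import *
cv2.imwrite('pics/w37c.png',np.hstack([crop(cv2.imread('pics/w37.png'),200,120,240,192,2),crop(cv2.imread('pics/scene37.png'),427,130,64,76,5.053)]))"
```

```text
[ 461.3 -335.3  100.5] [-3.1 -0.  -0.1] F [ 0.2 -0.3 -0.8] 15.043649037278723 27.6
toolz [  57.4   15.3 -998.2] yaw deg 0.09
after [ 461.7 -336.   100.8] [-0.3 -0.1 -0.3]
[ 461.7 -336.   100.8] F [-0.3 -0.1 -0.3] w 15.273094553876065 toolz [  58.6   14.4 -998.2] yaw 0.06907780272854994 t 27.75
q [-0.7  0.5  1.8  0.1  0.8  0.8]
```

View pics/w37c.png

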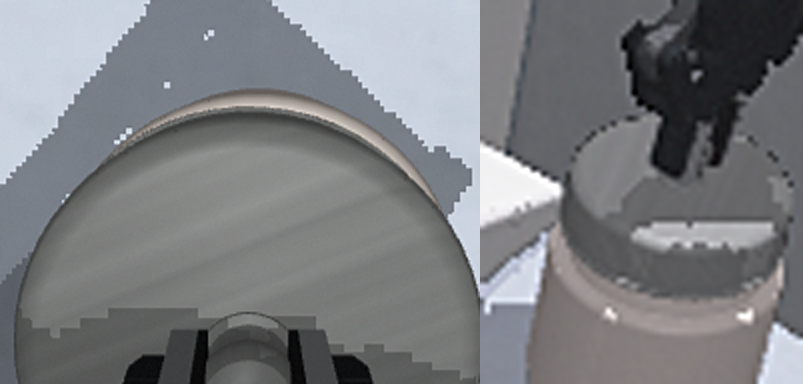

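>>> servo_tool(plan=[[[-0.0005, 0, 0.012, 0, -1]]])

```text
clock: 27.85
ee_pos: [463.3, -336.9, 90.5]
ee_rot: [-3.128, -0.003, -0.097]
contact_force: [0.2, -0.4, -1.7]
width: 15.3
```

```bash
python3 settle.py 4; python3 st.py
```

```text
[ 461.6 -335.6   88.3] F [-0.5 -0.7 -0. ] w 15.56841904582287 toolz [  57.7   15.  -998.2] yaw 0.06474735432911762 t 28.05
q [-0.7  0.5  1.9  0.1  0.8  0.8]
```

>>> servo_tool(plan=[[[0, 0, 0.002, 0, -1]]])

```text
clock: 28.15
ee_pos: [461.9, -335.7, 86.4]
ee_rot: [-3.126, -0.002, -0.091]
contact_force: [-0.1, -0.4, -1.5]
width: 15.2
```

```bash
python3 settle.py 3; python3 st.py
```

```text
[ 461.7 -335.5   86.2] F [ 0.7 -0.1 -1. ] w 15.451216038503794 toolz [  57.6   15.2 -998.2] yaw 0.06051450064503797 t 28.3
q [-0.7  0.5  1.9  0.1  0.8  0.8]
```

>>> servo_tool(plan=[[[0, 0, 0.001, 0, -1]]])

```text
clock: 28.4
ee_pos: [461.9, -335.5, 85.6]
ee_rot: [-3.125, -0.002, -0.091]
contact_force: [-3.6, 4.3, 13.9]
width: 15.1
```

```bash
python3 settle.py 3; python3 st.py; python3 snap.py 38 a;python3 -c "
from h import *
cv2.imwrite('pics/w38c.png',np.hstack([crop(cv2.imread('pics/w38.png'),200,120,240,192,2),crop(cv2.imread('pics/scene38.png'),427,130,64,76,5.053)]))"
```

```text
[ 461.9 -335.4   85.6] F [0.4 2.  4.5] w 15.533547569116273 toolz [  57.9   15.2 -998.2] yaw 0.062208357092321635 t 28.55
q [-0.7  0.5  1.9  0.1  0.8  0.8]
[ 461.9 -335.4   85.6] [-3.1 -0.  -0.1] F [0.4 2.  4.5] 15.533547569116273 28.55
toolz [  57.9   15.2 -998.2] yaw deg 0.06
after [ 461.9 -335.5   85.6] [-0.9  2.9  5. ]
```

View pics/w38c.png

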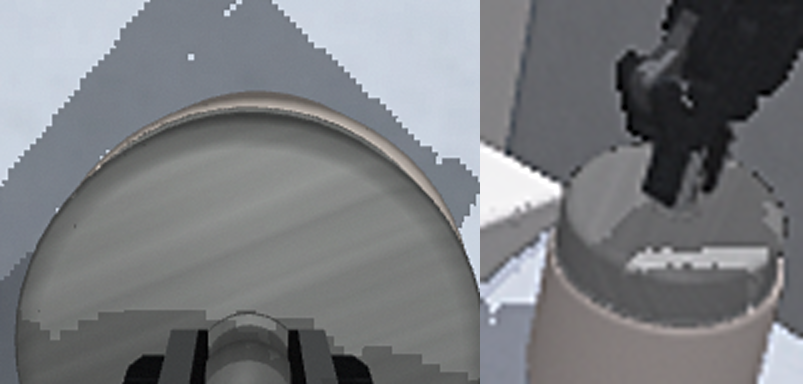

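Seated exactly at the predicted height with light contact. Release and retreat.

>>> servo_tool(plan=[[[0, 0, 0, 0, -0.1]]])

```text
clock: 28.8
ee_pos: [462.0, -335.6, 85.7]
ee_rot: [-3.126, -0.003, -0.091]
contact_force: [0.1, 0.9, 0.7]
width: 28.6
```

```bash
python3 settle.py 6; python3 st.py
```

```text
[ 461.9 -335.5   85.5] F [-0.   0.2  0.2] w 38.45778595188433 toolz [  57.8   15.1 -998.2] yaw 0.05704199893696385 t 29.1
q [-0.7  0.5  1.9  0.1  0.8  0.8]
```

>>> servo_tool(plan=[[[0, 0, -0.04, 0, -0.1], [0, 0, -0.05, 0, -0.1], [-0.01, -0.02, -0.02, 0, -0.1], [-0.02, -0.04, 0, 0, -0.1], [-0.02, -0.04, 0, 0, -0.1]]])

```text
clock: 29.6
ee_pos: [406.8, -239.3, 197.3]
ee_rot: [-3.126, 0.004, -0.093]
contact_force: [0.8, 0.5, 0.3]
width: 38.1
```

```bash
python3 settle.py 3; python3 snap.py 39 a; python3 -c "
from h import *
s=cv2.imread('pics/scene39.png')
T=[(427,150),(338,230),(347,176),(240,256)]
o=[crop(s,x,y,64,76,6) for x,y in T]
cv2.imwrite('pics/s39c.png',cv2.resize(np.hstack(o),(800,238)))
t=cv2.imread('pics/top39.png')
T=[(447,254),(281,267),(353,214),(200,218)]
cv2.imwrite('pics/t39c.png',cv2.resize(np.hstack([crop(t,x,y,66,66,3) for x,y in T]),(792,198)))"
```

```text
[ 405.7 -237.9  196.7] [-3.1 -0.  -0.1] F [ 1.  -0.9 -1.1] 38.202204439772544 29.75
toolz [  57.5   15.2 -998.2] yaw deg -0.0
after [ 407.8 -240.5  196.8] [ 0.2  0.6 -0.1]
```

View pics/s39c.png

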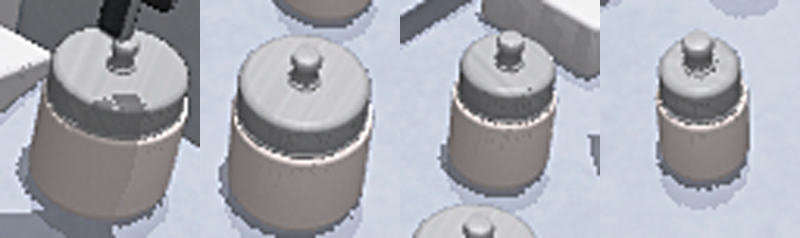

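View pics/scene39.png

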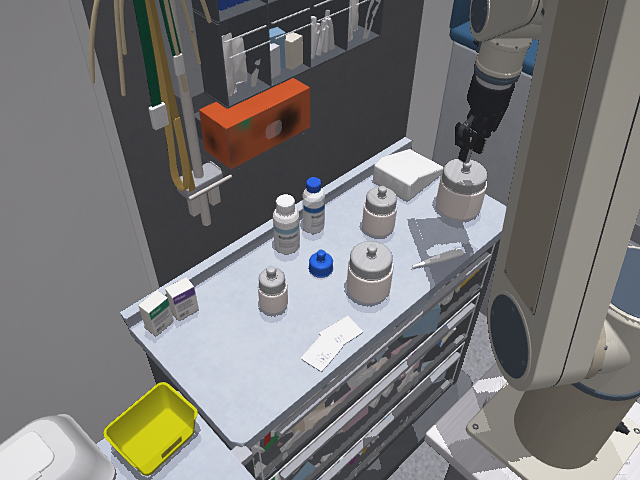

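View pics/top39.png

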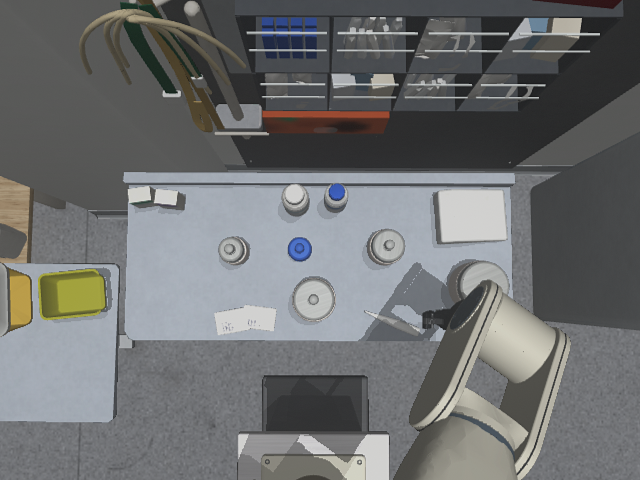

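```bash
python3 - <<'E'
from h import *
cs=optics.get_calibration('scene');ct=optics.get_calibration('top')
s=cv2.imread('pics/scene39.png');t=cv2.imread('pics/top39.png')
# world -> cams bias ~ (-0,+2..3 y): use cams' own estimate of jar axes
J=dict(w=(459.6,-337.3,101,98),l=(433.5,-2.2,94,82),m=(541.1,-150.5,87,66),s=(532.6,166,80,50))
th=np.linspace(0,2*np.pi,80);rows=[]
for im,c in((s,cs),(t,ct)):
  o=[]
  for k,(x,y,z,d) in J.items():
    x0,y0=(proj(c,[x,y,z])-32).astype(int);q=crop(im,x0,y0,64,64,3)
    q=crop(im,x0,y0,64,64,3)
    for zz,r in((z+8,d/2-1),(z-20,d/2),(z+30,9)):
      P=np.array([proj(c,[x+r*np.cos(u),y+r*np.sin(u),zz]) for u in th])
      cv2.polylines(q,[np.round((P-[x0,y0]+.5)*3).astype(int)],True,(0,0,255),1)
    o.append(q)
  rows.append(np.hstack(o))
cv2.imwrite('pics/fin.png',np.vstack(rows))
E
```

```text
(no output)
```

View pics/fin.png

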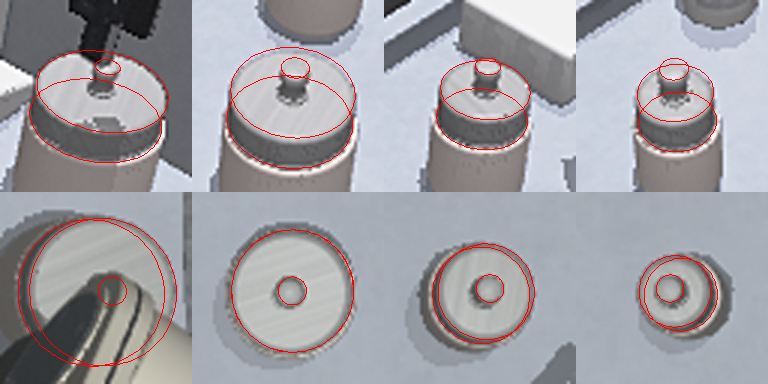

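```bash
python3 -c "
from plant import order
print(order.finish_job())"; python3 st.py
```

```text
the job is handed in; nothing more can be done
None
the job is handed in; nothing more can be done
```

All four lids are on their matching jars, placed in order from smallest to widest, and I handed the job in at about 30 s on the robot's clock.

**Last checks:** In the final scene and top pictures, the outlines of fully seated, level lids matched all four within a few pixels. The widest lid was partly hidden by the arm in the top view. The jars and both bottles stood where they began, and the gripper was open and clear of everything.

**What went wrong or disagreed:**
- **Finger length:** the fingertips turned out to sit about 35 mm behind the reported TCP, not at it. My first grasp closed in the air above the knob, so I worked from the measured tip position after that.
- **Tool tilt:** the tool leaned up to about 4° as the moves added up. The lids themselves stayed within about 1.5° of level in the grip, because they turn between the pads.
- **Contact force:** the medium lid met its shoulder with a brief 49 N reading at the wrist, through the lid. The other three peaked at about 14 N or less.
- **Cameras:** the fixed cameras read about 2–3 mm off the wrist camera in y on the left side of the cart. I used the wrist camera, checked against the first grasp.

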